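# Set out the tester products on their display plaques

## Robot

A 6-joint arm with a two-finger parallel gripper is mounted at the origin on a cart in front of the work surface, level with it; the furniture and walls round the work are solid. World frame = base frame: x ahead of the robot, y to its left, z up, the work surface at z = 0. Lengths are in m, angles in degrees, forces in N, time in s.
With the tool pointing down it reaches from about 0.425 to 0.95 m from the base axis. Payload 14.7 kg.
Tool frame: the origin (TCP) lies midway between the tips of the shut fingers; the grasp point (between the pads) lies 19 mm behind it; z points along the fingers, y is the direction in which the jaws open and shut (so a half turn about z gives the same grasp; the last joint's range is limited). The gripper opens to 85 mm and grips with 20 to 120 N. Pads are 22 mm wide; open, the fingers measure 114 mm over their backs; the gripper's body (76 mm by 85 mm) begins 54 mm behind the grasp point. The pads swing forward as they close: fully open they stand 13 mm farther back than shut.
Start: joints at [-2.67, 27.513, 91.461, -0, 61.026, -2.67], TCP at [0.65, 0, 0.231] pointing down, gripper open.
Joint ranges: [-157.49, 157.49], [-46.99, 117.5], [13.45, 153.17], [-89.5, 269.5], [5.16, 153.95], [-167.48, 167.48]. Speed limits (degrees/s): [108.29, 108.29, 136.94, 172.46, 172.46, 172.46].

## Interface

Orientations are given as [roll, pitch, yaw] about the fixed x, y, z axes, in that order (R = Rz(yaw) Ry(pitch) Rx(roll)).
In Python, from bench import state, get_image, get_calibration, finish_job, look_for, regions_of gives the robot as it stands. The module is installed in compiled form; this text tells all that it offers.
- The arm moves only by the tool send_rows, never from a script. Its arguments are lists of equal length, an entry for each row: "xyz": the shift along the tool's x, y, z in m, a list of three; "rot": the turn, a rotation vector about the tool's x, y, z in degrees, a list of three; "gripper": the opening, from 0 (shut) to 1 (fully open). In form: {"xyz": [[x, y, z], ...], "rot": [[wx, wy, wz], ...], "gripper": [gripper, ...]}. A call has exactly 10 rows; each row is the pose to reach, as a shift and turn from the pose commanded when the call began, along the tool's axes at that moment; what a row does not reach only later rows make up. A row lasts 1/10 s, in which the tool goes at most 50 mm and 8.59 degrees, less where a joint would pass 70% of its speed; a pose out of reach is approached as far as the arm can. A call with a gripper value outside its range is refused whole. The fingers move at their own pace and stop on an object; "grip_force" is the grip in N (left out, the last holds). Time passes only in rows, so rows that repeat a pose let the fingers close, or fill a call up. It gives the time, the measured TCP pose, the force and the opening at its end, in the units of the state.
- state(): the state, without advancing time (a new reading comes with each control period).
- get_image(name): name is "scene" or "side" or "wrist"; returns (picture, depth): 480x640x3 uint8, blue, green, red; 480x640 float32, m along the optical axis (not along the pixel's ray), 0 where there is no reading.
- get_calibration(name): a dict with "camera_matrix" (3x3 intrinsics, pixels), "R" (3x3) and "t" (3): a world point X has camera coordinates R X + t; the wrist camera has in their place "T_tool_cam" (4x4, takes a point from camera to tool coordinates, whose origin is the TCP and whose axes are the flange's). Camera axes: x right, y down, z forward; pixel columns grow to the right and rows downward; lengths in m; the calibration is good to about 2 mm. The wrist camera is an equidistant fisheye: a pixel r from the principal point sees the ray r / f radians off the axis. A picture is of the moment at which its call begins: read the wrist's pose just before it. get_calibration takes no time and is no camera call.
- finish_job(): hands the job in, once; it reports no verdict.
Trained networks look in the newest picture that a camera, given by its name, has taken for a name from the list of things; names that differ only in an ending like _2 or _b are one class to them, and where a whole thing is asked for, a point or a joint stands for the part that bears it (a point fixed in the world has none). Each returns a list of dicts, best first, with "p" (0 to 1); they miss things now and then, are a little off and sometimes report something else, mostly with a low value. They report only what shows in the picture. A call takes as long as a camera call.
- look_for(camera, target): "box" ([left, top, right, bottom] in pixels, round what is visible of it).
- regions_of(camera, target): "mask" (480x640 bool, what is visible of it) and "box" ([left, top, right, bottom] in pixels, round what is visible of it).
The state is a dict: "time": time; "joints": joint angles; "joint_vel": joint speeds; "joint_torque": joint torques, N m; "position": TCP position; "ee_rot": TCP orientation; "wrist_force": force on the tool from outside, world axes, zero at the start; "moment": the same for the moment, N m; "grip_width": finger opening in m.
Only numpy, scipy, OpenCV 4.12 (cv2) and the standard library are available. Lean on these libraries where they do the work, as an engineer would, in place of code of your own. Each camera call takes 0.05 s, during which the arm holds its last target.

## Task

Set out the tester display: four loose products (soap box, small square balm box, mist bottle lying on its side, jar) each belong on the wooden plaque whose pale wood inlay has that product's outline. Put every product on its own plaque, centred in the outline and turned to line up with it, the boxes and the jar flat on their undersides and the mist bottle lying on its side (cap at either end); do not push or tip the red box and the pink-and-white tube that stand nearby.

Things in the scene. Friction and masses are not known exactly. Their poses are not given: they have to be found in the camera images.
- soap: Plain off-white boxed soap bar lying flat, 56 (x) x 78 (y) x 26 (z) mm, 0.08 to 0.17 kg. Origin: centre of its underside; z up. Pinch it across the 56 mm (its x).
- balm_box: Small plain green square box lying flat, 50 x 50 x 22 (z) mm, 0.035 to 0.07 kg. Origin: centre of its underside; x and y along its sides, z up. Pinch across x or y.
- mist_bottle: Small grey-green glass bottle with a white cap, lying on its side, 72 mm long (along its x, cap at -x: the round body, 27 mm in diameter, runs from x = -20 to +36 mm, the 17 mm cap from -36 to -20 mm), 27 (y) x 26 (z) mm. Origin: centre of its length and width, on the underside. Pinch the body across y, 13 mm above the underside, near the origin.
- jar: Low round jar standing upright, 58 mm in diameter and 48 mm high, amber glass with a metal lid. Origin: centre of its underside; z up. Pinch across its diameter.
- plaque_soap: Fixed low display plaque of dark wood, 9 mm thick, lying flat on the counter, with a pale wood rectangle of 68 (x) x 90 (y) mm let into its top (wood 84 x 106 mm). Origin: centre of the underside; z up; its top is at z = +9 mm. It is for the soap box: the 78 mm side of the soap goes along the plaque's y.
- plaque_balm: Fixed low display plaque of dark wood, 9 mm thick, lying flat on the counter, with a pale wood square of 62 x 62 mm let into its top (wood 78 x 78 mm). Origin: centre of the underside; z up; its top is at z = +9 mm. It is for the balm box, in any of its four quarter turns; x and y along the sides of the square.
- plaque_mist: Fixed low display plaque of dark wood, 9 mm thick, lying flat on the counter, with a pale wood long strip with round ends, 84 (x) x 39 (y) mm let into its top (wood 100 x 55 mm). Origin: centre of the underside; z up; its top is at z = +9 mm. It is for the mist bottle, which lies along the plaque's x, cap at either end.
- plaque_jar: Fixed low display plaque of dark wood, 9 mm thick, lying flat on the counter, with a pale wood disc of 70 mm let into its top (round wood disc of 86 mm). Origin: centre of the underside; z up; its top is at z = +9 mm. It is for the jar, in any turn.
- red_box: Bystander: loose red carton, 66 x 72 x 60 (z) mm, standing among the products. Origin: centre of its underside. Leave it where it is.
- tube: Bystander: loose pink-and-white cosmetic tube standing on its cap, 38 x 58 x 121 (z) mm, near the plaques. Origin: centre of its underside. Leave it where it is.

How it is judged:
By the outcome, as a careful person would: the job done as asked, in the order asked, and still so for the second after the job is handed in, with the robot touching nothing.
It also fails if it takes over 112 s, if anything falls off the work surface, if the arm or the gripper's body presses on something with over 40 N, if the wrist force passes 120 N, or if a joint passes its speed limit or range.

## Working session

There is one attempt and no reset: what is moved stays moved. The work goes in short steps, Python scripts to look and compute and a tool call to move; the robot and the scene stay as the last step left them, time stands still between calls to the robot, and variables do not carry over. Pictures are saved under pics/ and viewed, and the job is handed in when it is done.

Besides the shell and the picture viewer there is one more tool, called after "Emit:" as name(argument=value, ...), one argument or row to a line, values as JSON. send_rows: Moves the arm, as the interface text tells. Its arguments: {"type":"object","properties":{"xyz":{"type":"array","items":{"type":"array","items":{"type":"number"}}},"rot":{"type":"array","items":{"type":"array","items":{"type":"number"}}},"gripper":{"type":"array","items":{"type":"number"}},"grip_force":{"type":"number"}},"required":["xyz","rot","gripper"]}

```bash
mkdir -p pics
python3 - <<'E'
from bench import *
import cv2
print(state())
for n in ["scene","side","wrist"]:
    im,d=get_image(n); cv2.imwrite(f"pics/{n}0.png",im)
    c=get_calibration(n); print(n,{k:v.tolist() if hasattr(v,'tolist') else v for k,v in c.items()})
E
```

```text
{'time': 0.0, 'joints': array([-2.66937128e+00,  2.75496633e+01,  9.14924221e+01,  5.15156095e-04,
        6.10252065e+01, -2.66826736e+00]), 'joint_vel': array([-0.02166489,  0.03851931,  0.00945044, -0.01185861,  0.00630061,
        0.05173704]), 'joint_torque': array([ 2.41355090e-03, -9.50650907e+01, -4.30184269e+01, -5.27583288e-04,
        1.24796593e-02,  1.26860105e-04]), 'position': array([6.49608027e-01, 4.91296801e-05, 2.30683196e-01]), 'ee_rot': array([-1.79932802e+02, -3.58254230e-03,  8.99986442e+01]), 'wrist_force': array([0.09132399, 1.21832399, 0.13161978]), 'moment': array([-0.0007057 , -0.00771266,  0.02491596]), 'grip_width': 0.08526738965382327}
scene {'camera_matrix': [[436.50280136323795, 0.0, 326.1338694344453], [0.0, 436.50280136323795, 236.45980422481713], [0.0, 0.0, 1.0]], 'R': [[0.9065845780453283, -0.42201282033742654, 0.0030955324622256026], [-0.22554762492651326, -0.4907037793318568, -0.8416282254294001], [0.35669689056730314, 0.7623089796272131, -0.5400484680464651]], 't': [-0.45075167210768674, 0.15161599563843392, 0.8133694363528857]}
side {'camera_matrix': [[605.189188904242, 0.0, 324.8327024419161], [0.0, 605.189188904242, 230.97680005332896], [0.0, 0.0, 1.0]], 'R': [[-0.9985178274009258, -0.05317955065643448, -0.011579453981727229], [-0.02826439870086989, 0.6884976029597568, -0.7246876392520761], [0.04651098933169971, -0.7232862407862111, -0.6889802187006081]], 't': [0.5180092259976034, 0.030722664004616367, 1.4176158003703254]}
wrist {'camera_matrix': [[371.64829954431775, 0.0, 322.7584580556546], [0.0, 371.64829954431775, 242.8750640217049], [0.0, 0.0, 1.0]], 'T_tool_cam': [[-0.00032594921402807355, -0.9492844810720587, -0.31441830060106296, 0.08050658704359155], [0.9999997743970643, -0.00012474946066714588, -0.0006600328704239796, -5.856457764530365e-05], [0.0005873354474669817, -0.314418444804567, 0.9492843075726826, -0.14190113973507712], [0.0, 0.0, 0.0, 1.0]]}
```

View pics/scene0.png

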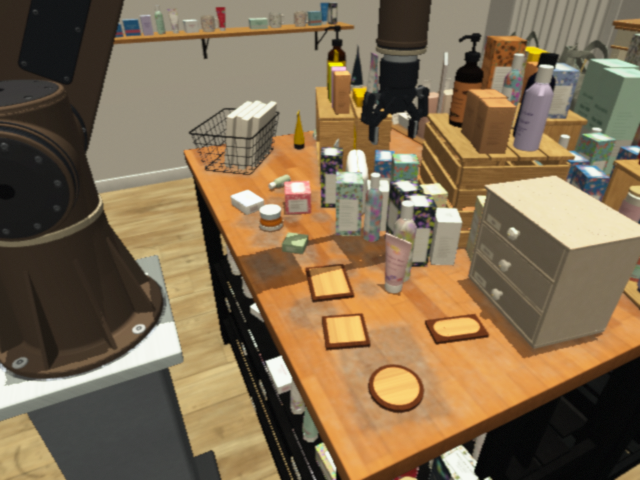

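View pics/side0.png

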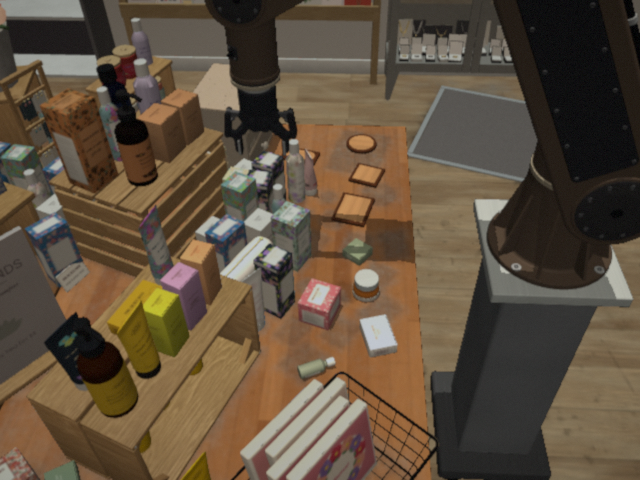

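View pics/wrist0.png

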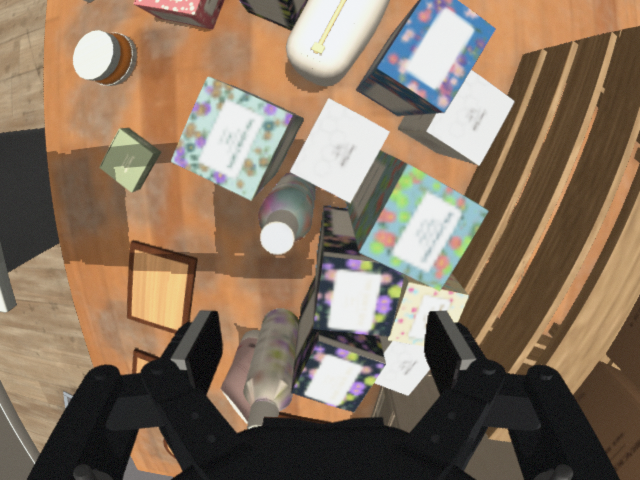

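```bash
cat > h.py <<'E'
from bench import *
import numpy as np, cv2
from scipy.spatial.transform import Rotation as Ro
def Tw():
    s=state(); T=np.eye(4); T[:3,:3]=Ro.from_euler('xyz',s['ee_rot'],degrees=True).as_matrix(); T[:3,3]=s['position']; return T
def cloud(n,d,T=None):
    c=get_calibration(n); K=c['camera_matrix']; v,u=np.mgrid[:480,:640]
    a=(u-K[0,2])/K[0,0]; b=(v-K[1,2])/K[1,1]
    if n=='wrist':
        th=np.hypot(a,b); k=np.where(th>1e-6,np.tan(np.minimum(th,1.5))/np.maximum(th,1e-6),1); a=a*k;b=b*k
        P=np.stack([a*d,b*d,d],-1); M=T@c['T_tool_cam']; return P@M[:3,:3].T+M[:3,3]
    P=np.stack([a*d,b*d,d],-1); return (P-c['t'])@c['R']
def rect(xy):
    (c,s,a)=cv2.minAreaRect((xy*1000).astype(np.float32)); return np.round(c,1),np.round(s,1),round(a,1)
E
cat > loc.py <<'E'
from h import *
import sys
names=['soap','balm_box','mist_bottle','jar','plaque_soap','plaque_balm','plaque_mist','plaque_jar','red_box','tube']
for n in ['side','scene','wrist']:
    T=Tw(); im,d=get_image(n); W=cloud(n,d,T); out=im.copy(); s={}
    for t in names:
        r=regions_of(n,t)
        if not r: print(n,t,'none'); continue
        m=r[0]['mask']&(d>0); P=W[m]
        if len(P)<20: print(n,t,'few',r[0]['p']);continue
        zt=np.percentile(P[:,2],95); Q=P[abs(P[:,2]-zt)<.006]
        print(n,t,'p%.2f'%r[0]['p'],len(r),'ztop %.4f'%zt,'top',*rect(Q[:,:2]),'all',*rect(P[:,:2]),np.array(r[0]['box']).round())
        s[t]=P
        out[m]=out[m]//2+np.array([0,0,127],np.uint8)
    cv2.imwrite(f'pics/loc_{n}.png',out); np.savez(f'cl_{n}.npz',W=W,im=im,**s)
E
python3 loc.py
```

```text
side soap p0.67 1 ztop 0.0307 top [397.5 291.8] [57.2 81.3] 16.1 all [398.1 281.4] [ 64.  102.9] 12.6 [359. 313. 397. 358.]
side balm_box p0.81 1 ztop 0.0271 top [441.8  57.2] [52.1 52.2] 49.1 all [441.4  57.3] [52.9 52. ] 47.9 [343. 242. 366. 266.]
side mist_bottle p0.90 1 ztop 0.0293 top [515.5 371.7] [70.6 21. ] 23.2 all [515.8 371. ] [72.  25.1] 27.7 [295. 355. 334. 375.]
side jar p0.94 1 ztop 0.0525 top [422.1 168.1] [52.9 49.5] 69.4 all [412.3 154.4] [93.7 56.7] 55.7 [349. 268. 379. 303.]
side plaque_soap p0.67 1 ztop 0.0144 top [455.2 -97.5] [114.   84.1] 74.5 all [ 456.3 -101.5] [121.1  89.2] 75.0 [333. 194. 370. 226.]
side plaque_balm p0.92 1 ztop 0.0147 top [ 420.2 -235.1] [85.5 77.5] 68.8 all [ 418.6 -241.6] [101.   77.3] 70.9 [350. 161. 385. 186.]
side plaque_mist none
side plaque_jar p0.82 1 ztop 0.0151 top [ 437.7 -374.2] [83.3 81.6] 44.5 all [ 437.5 -373.2] [80.2 90.7] 11.8 [342. 134. 377. 153.]
side red_box p0.91 1 ztop 0.0646 top [518.5 229.8] [75.8 68.5] 70.2 all [515.9 202.8] [141.1  81.4] 84.6 [298. 275. 342. 329.]
side tube p0.79 2 ztop 0.1185 top [ 566.7 -166.1]
[... 1430 characters left out ...]
e none
wrist jar none
wrist plaque_soap p0.83 1 ztop 0.0095 top [456.4 -99.5] [106.9  84.4] 74.7 all [ 453.5 -101.9] [113.6  89.5] 75.2 [123. 242. 197. 332.]
wrist plaque_balm p0.82 1 ztop 0.0094 top [ 403.5 -204.1] [52.  27.8] 35.7 all [ 497.  -111.8] [317.6  30.9] 45.8 [134. 348. 155. 373.]
wrist plaque_mist p0.67 1 ztop 0.3038 top [644.1   9.8] [1.5 7.7] 88.0 all [ 618.6 -145.1] [ 59.5 311.5] 0.1 [276. 412. 326. 422.]
wrist plaque_jar none
wrist red_box p0.55 1 ztop 0.0602 top [509.5 196.7] [15.2 67.9] 80.3 all [511.7 197.1] [78.3 31.2] 4.6 [133.   0. 222.  30.]
wrist tube p0.87 1 ztop 0.1197 top [ 567.2 -155.2] [54.5 24.1] 84.7 all [ 546.8 -211.8] [179.1  37.7] 70.5 [222. 332. 259. 422.]
```

Run:
```python
import numpy as np,cv2
Z=[np.load(f'cl_{n}.npz') for n in('scene','side','wrist')]
a=[]
for z in Z[:2]: a.append(z['W'].reshape(-1,3))
P=np.concatenate(a)
xs=np.arange(.34,.76,.02); ys=np.arange(.5,-.54,-.02)
print('x    ',' '.join('%3d'%(x*1000+10) for x in xs))
for y in ys:
    r=[]
    for x in xs:
        q=P[(P[:,0]>=x)&(P[:,0]<x+.02)&(P[:,1]>=y)&(P[:,1]<y+.02)&(P[:,2]<.25),2]
        r.append('%3d'%(np.percentile(q,95)*1000) if len(q)>3 else ' . ')
    print('%5d'%(y*1000+10),' '.join(r))
s=Z[0]['W']; im=Z[0]['im']
m=np.zeros((480,640),bool); m[312:346,420:492]=1
hs=cv2.cvtColor(im,cv2.COLOR_BGR2HSV)
q=m&(s[...,2]>.0075)&(s[...,2]<.02)
from h import rect
print(rect(s[q][:,:2]),q.sum())
W=Z[1]['W'];im=Z[1]['im'];m=np.zeros((480,640),bool); m[145:170,290:325]=1
q=m&(W[...,2]>.011)&(W[...,2]<.02); print(rect(W[q][:,:2]),q.sum())
```

```text
x     350 370 390 410 430 450 470 490 510 530 550 570 590 610 630 650 670 690 710 730 750
  510   3   5 130 126  35 160 175 172 174 172   3   3   2   4   4   4   5 200 203 203 245
  490   4   4   3 130 128 143 173 131 170   3   2   2   4   4   5   5   4 203 204 245 245
  469   4   4   4   4 130 130 129 129   2   2   2   3   4   4   5   4   4 203 226 245 239
  449   4   3   4   4   2 129 130   1   2   2   2   4   4   4   4   4 202 203 244  15  15
  429   4   4   3   3   4   4   2   2   2   2   4   4   4   4   4   4 203 203 246  15  14
  409   4   4   4   4   4   4   1   3   3   4   5   4   4   4   5 197 203 237 245  15  16
  389   3   3   4   4   4   4   4   3  21  28  27   4   5   4   6 203 204 240  15  39  38
  369   3   4   4   4   5   4   4  22  29  29  27   5   4   4   4 203 203 246 234  17 202
  349   4   3   5   4   4   4   4  24  24  13   4   5   4   4 201 203 203 246  14 126 201
  329   4  28  29  29   5   4   4   4   5   5   3   5   6   5 200 202 203 245 247 201 202
  309   3  30  30  30  27   4   4   4   5   5   5   4   4   4   4 201 201 200 200 201 202
  289   4  29  30  3
[... 3085 characters left out ...]
   3   3   3   3   2   2   2 213 216 217 217
 -410   4   3   3  10  12  12  10   3   4   4   4   3   3   3   3   2   1 213 216 216 216
 -430   2   3   3   3   7   6   3   4   2   4   4   3   4   4   2   2   1   2   1   2 214
 -450   2   3   3   2   3   2   3   3   4   3   3   4   3   3   2   3   2   2   2   2   2
 -470   2   2   2   2   2   2   2   2   2   2   2   2   2   2   2   2   2   2   2   2   2
 -490   0  -3   1   0   0   0   0  -1 -10   0  -1  -1   0  -2  -2  -2   0  .   -4  .   . 
 -510  .   .   .   .   .   .   .   .   .   .   .   .   .   .   .   .   .   .   .   .   . 
(array([ 607.4, -316.6]), array([ 57.1, 100.6]), 75.6) 1197
(array([ 583.3, -313.5]), array([45.8, 65.4]), 65.3) 76
```

View pics/loc_scene.png

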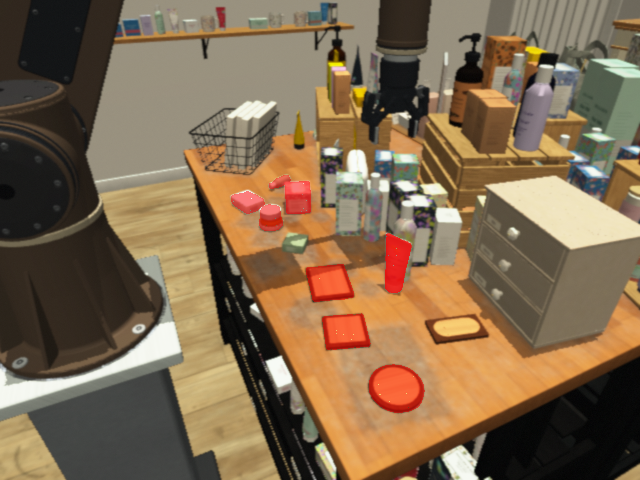

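Emit:
send_rows(
  xyz=[
    [0.01, -0.01, -0.01],
    [0.04, -0.035, -0.03],
    [0.075, -0.07, -0.04],
    [0.11, -0.105, -0.055],
    [0.145, -0.14, -0.065],
    [0.175, -0.165, -0.07],
    [0.19, -0.18, -0.07],
    [0.2, -0.19, -0.07],
    [0.2, -0.19, -0.07],
    [0.2, -0.19, -0.07],
  ],
  rot=[
    [0, 0, 0],
    [0, 0, 0],
    [0, 0, 0],
    [0, 0, 0],
    [0, 0, 0],
    [0, 0, 0],
    [0, 0, 0],
    [0, 0, 0],
    [0, 0, 0],
    [0, 0, 0],
  ],
  gripper=[1, 1, 1, 1, 1, 1, 1, 1, 1, 1],
)

```text
time: 2.8
position: [0.4602, 0.1998, 0.3015]
ee_rot: [180.0, 0.0, 90.0]
wrist_force: [-0.3, 0.4, -0.0]
grip_width: 0.0851
```

```bash
cat > wl.py <<'E'
from h import *
import sys
tag=sys.argv[1]
T=Tw(); im,d=get_image('wrist'); W=cloud('wrist',d,T); out=im.copy()
for t in sys.argv[2:]:
    r=regions_of('wrist',t)
    if not r: print(t,'none'); continue
    m=r[0]['mask']&(d>0); P=W[m]
    zt=np.percentile(P[:,2],95); k=m&(abs(W[...,2]-zt)<.005); Q=W[k]
    print(t,'p%.2f'%r[0]['p'],'ztop %.4f'%zt,'top',*rect(Q[:,:2]),'all',*rect(P[:,:2]),'med',np.round(Q.mean(0)*1000,1),np.array(r[0]['box']).round())
    out[k]=out[k]//2+np.array([0,0,127],np.uint8)
np.savez(f'w_{tag}.npz',W=W,im=im)
cv2.imwrite(f'pics/w_{tag}.png',out); s=state(); print(s['time'],s['position'],s['ee_rot'])
E
python3 wl.py prod soap balm_box mist_bottle jar red_box
```

```text
soap p0.69 ztop 0.0096 top [455.9 -99.7] [106.9  83.8] 74.7 all [ 455.5 -103.8] [115.1  85.3] 74.7 med [456.  -95.    8.2] [284. 361. 355. 419.]
balm_box p0.88 ztop 0.0226 top [442.9  55.3] [50.5 50.8] 52.5 all [442.6  48.5] [61.7 58.6] 52.5 med [443.3  56.5  21.3] [284. 281. 336. 330.]
mist_bottle p0.93 ztop 0.0256 top [516.8 369.6] [69.8 21.9] 23.8 all [516.1 369.5] [71.2 26.2] 24.7 med [524.6 372.9  23.5] [342.  33. 407.  67.]
jar p0.81 ztop 0.0485 top [423.6 167.2] [50.1 49.3] 86.4 all [423.8 170. ] [54.  54.7] 26.9 med [423.3 168.   47.3] [265. 191. 316. 249.]
red_box p0.83 ztop 0.0605 top [518.9 228.8] [72.8 66.8] 70.1 all [523.8 221.4] [84.3 83.6] 68.2 med [518.3 229.3  59.3] [336. 130. 422. 217.]
3.1 [0.46038502 0.19949418 0.30108671] [-1.79980619e+02  1.03277226e-02  8.99430959e+01]
```

View pics/w_prod.png

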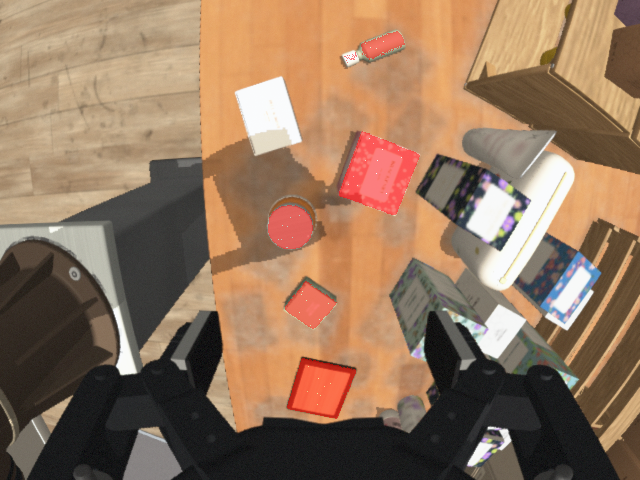

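Run:
```python
from h import *
W=np.load('w_prod.npz')['W']
q=(abs(W[...,0]-.398)<.06)&(abs(W[...,1]-.29)<.065)&(W[...,2]>.02)&(W[...,2]<.035)
print(rect(W[q][:,:2]),W[q].mean(0),q.sum())
# jar: circle top
q=(abs(W[...,0]-.424)<.04)&(abs(W[...,1]-.167)<.04)&(W[...,2]>.043)
print(cv2.minEnclosingCircle((W[q][:,:2]*1000).astype(np.float32)))
q=(abs(W[...,0]-.5165)<.045)&(abs(W[...,1]-.37)<.045)&(W[...,2]>.01)
p=W[q]; 
for th in (23,24,25,26):
    e=np.array([np.cos(np.radians(th)),np.sin(np.radians(th))]); u=p[:,:2]@e; v=p[:,:2]@[-e[1],e[0]]
    b=u>u.max()-.05
    for k in np.linspace(u.min(),u.max(),7)[:-1]:
        s=(u>=k)&(u<k+.012); print(th,round(k-u.min(),3),np.round([v[s].min()*1000,v[s].max()*1000,p[s,2].max()*1000],1), np.round((v[s].min()+v[s].max())*500,1))
    print('ctr',((u.min()+u.max())/2)*e+ (v[b].min()+v[b].max())/2*np.array([-e[1],e[0]]), u.max()-u.min())
```

```text
(array([398.6, 290.6]), array([56.8, 78.5]), 16.1) [0.39884082 0.29066857 0.02529256] 3374
((415.96112060546875, 176.60791015625), 37.16047286987305)
23 0.0 [129.1 145.3  22.8] 137.2
23 0.012 [127.  149.6  24.9] 138.3
23 0.024 [125.1 151.4  27.1] 138.3
23 0.036 [125.2 152.2  27.4] 138.7
23 0.048 [125.6 152.4  27.1] 139.0
23 0.06 [125.7 152.3  26.7] 139.0
ctr [0.51645513 0.36995782] 0.07205004787877378
24 0.0 [118.8 135.   22.8] 126.9
24 0.012 [116.3 137.4  24.9] 126.9
24 0.024 [114.4 140.7  27.1] 127.6
24 0.036 [114.3 141.2  27.4] 127.7
24 0.048 [114.5 141.3  27.1] 127.9
24 0.06 [114.4 140.9  26.7] 127.6
ctr [0.51645397 0.36982208] 0.0719921005622951
25 0.0 [108.4 124.8  22.8] 116.6
25 0.012 [105.7 126.8  24.9] 116.2
25 0.024 [103.6 129.9  27.1] 116.7
25 0.036 [103.3 130.1  27. ] 116.7
25 0.048 [103.4 130.1  27.1] 116.8
25 0.06 [103.  129.5  26.7] 116.2
ctr [0.51654774 0.36949534] 0.0720794904786154
26 0.0 [ 98.  114.4  22.8] 106.2
26 0.012 [ 95.  116.1  24.9] 105.5
26 0.024 [ 92.7 119.1  27.1] 105.9
26 0.036 [ 92.2 119.   27. ] 105.6
26 0.048 [ 92.1 118.9  27.1] 105.5
26 0.06 [ 91.6 118.   26.7] 104.8
ctr [0.51665232 0.36925092] 0.07221306284728823
```

Emit:
send_rows(
  xyz=[
    [0.01, -0.01, 0.02],
    [0.03, -0.02, 0.05],
    [0.05, -0.035, 0.09],
    [0.07, -0.048, 0.13],
    [0.085, -0.058, 0.17],
    [0.0907, -0.0613, 0.205],
    [0.0907, -0.0613, 0.23],
    [0.0907, -0.0613, 0.245],
    [0.0907, -0.0613, 0.25],
    [0.0907, -0.0613, 0.25],
  ],
  rot=[
    [0, 0, -2],
    [0, 0, -5],
    [0, 0, -9],
    [0, 0, -13],
    [0, 0, -16.1],
    [0, 0, -16.1],
    [0, 0, -16.1],
    [0, 0, -16.1],
    [0, 0, -16.1],
    [0, 0, -16.1],
  ],
  gripper=[1, 1, 1, 1, 1, 1, 1, 1, 1, 1],
)

```text
time: 4.1
position: [0.3987, 0.2904, 0.0509]
ee_rot: [-179.9, 0.0, 106.1]
wrist_force: [0.1, -0.3, 0.0]
grip_width: 0.0852
```

Run:
```python
from h import *
s=state(); print(s['position'],s['ee_rot'],s['time'])
T=Tw(); im,d=get_image('wrist'); cv2.imwrite('pics/w1.png',im)
W=cloud('wrist',d,T)
q=(abs(W[...,0]-.398)<.06)&(abs(W[...,1]-.29)<.065)&(W[...,2]>.02)&(W[...,2]<.03)
print(rect(W[q][:,:2]))
```

```text
[0.39867847 0.29040279 0.05085237] [-1.79935884e+02  1.89349330e-02  1.06074747e+02] 4.1
(array([398.6, 290.7]), array([56.4, 79.4]), 16.1)
```

View pics/w1.png

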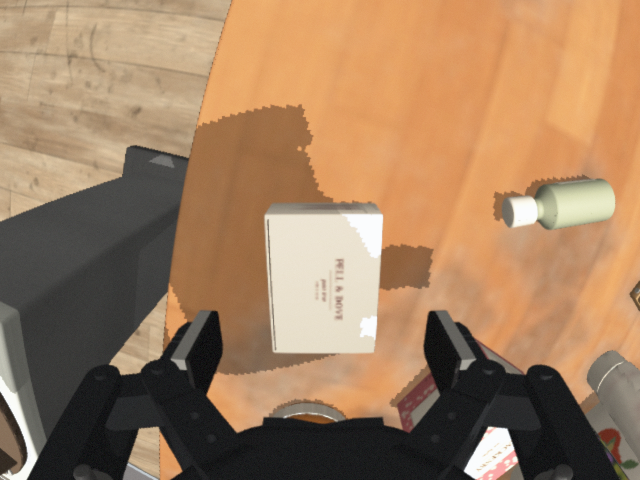

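Emit:
send_rows(
  xyz=[
    [0, 0, 0.012],
    [0, 0, 0.03],
    [0, 0, 0.043],
    [0, 0, 0.049],
    [0, 0, 0.049],
    [0, 0, 0.049],
    [0, 0, 0.049],
    [0, 0, 0.049],
    [0, 0, 0.049],
    [0, 0, 0.049],
  ],
  rot=[
    [0, 0, 0],
    [0, 0, 0],
    [0, 0, 0],
    [0, 0, 0],
    [0, 0, 0],
    [0, 0, 0],
    [0, 0, 0],
    [0, 0, 0],
    [0, 0, 0],
    [0, 0, 0],
  ],
  gripper=[1, 1, 1, 1, 1, 0.3, 0.3, 0.3, 0.3, 0.3],
  grip_force=40,
)

```text
time: 5.15
position: [0.399, 0.2909, 0.003]
ee_rot: [179.9, -0.0, 106.1]
wrist_force: [0.1, 0.6, 5.2]
grip_width: 0.0555
```

Run:
```python
from bench import *
print(state())
```

```text
{'time': 5.15, 'joints': array([ 3.25783180e+01,  3.63288892e+01,  1.21339156e+02, -1.53622480e-04,
        2.22759112e+01,  1.64778746e+01]), 'joint_vel': array([-0.05682106,  0.02582886, -0.0812847 , -0.06260612,  0.0204208 ,
       -0.10296113]), 'joint_torque': array([ 6.59927283e-02, -8.00451493e+01, -1.59175068e+01,  1.36889715e-02,
       -3.81898591e-01, -4.55753368e-03]), 'position': array([0.39900582, 0.29091945, 0.00297762]), 'ee_rot': array([ 1.79946241e+02, -1.58405471e-02,  1.06100593e+02]), 'wrist_force': array([0.11180697, 0.5909619 , 5.19524274]), 'moment': array([-0.10970223,  0.12858987,  0.01857377]), 'grip_width': 0.055469202522085065}
```

Emit:
send_rows(
  xyz=[
    [0, 0, -0.01],
    [0, 0, -0.035],
    [0, 0, -0.065],
    [-0.01, -0.0014, -0.095],
    [-0.03, -0.0041, -0.113],
    [-0.06, -0.0082, -0.118],
    [-0.1, -0.0136, -0.118],
    [-0.14, -0.0191, -0.118],
    [-0.18, -0.0245, -0.118],
    [-0.22, -0.03, -0.118],
  ],
  rot=[
    [0, 0, 0],
    [0, 0, 0],
    [0, 0, 0],
    [0, 0, 0],
    [0, 0, 0],
    [0, 0, 0],
    [0, 0, 0],
    [0, 0, 0],
    [0, 0, 0],
    [0, 0, 0],
  ],
  gripper=[0.3, 0.3, 0.3, 0.3, 0.3, 0.3, 0.3, 0.3, 0.3, 0.3],
)

```text
time: 6.15
position: [0.431, 0.0695, 0.1212]
ee_rot: [179.9, 0.0, 106.1]
wrist_force: [1.4, -0.1, -1.0]
grip_width: 0.0552
```

Emit:
send_rows(
  xyz=[
    [-0.04, -0.0055, 0],
    [-0.08, -0.011, 0],
    [-0.115, -0.0157, 0],
    [-0.14, -0.0191, 0],
    [-0.16, -0.0218, 0],
    [-0.1709, -0.0233, 0.01],
    [-0.1709, -0.0233, 0.025],
    [-0.1709, -0.0233, 0.045],
    [-0.1709, -0.0233, 0.057],
    [-0.1709, -0.0233, 0.06],
  ],
  rot=[
    [0, 0, 3],
    [0, 0, 8],
    [0, 0, 14],
    [0, 0, 20],
    [0, 0, 26],
    [0, 0, 30],
    [0, 0, 31.4],
    [0, 0, 31.4],
    [0, 0, 31.4],
    [0, 0, 31.4],
  ],
  gripper=[0.3, 0.3, 0.3, 0.3, 0.3, 0.3, 0.3, 0.3, 0.3, 0.3],
)

```text
time: 7.15
position: [0.4553, -0.0994, 0.0597]
ee_rot: [-179.9, -0.0, 74.7]
wrist_force: [-0.6, 0.7, -1.1]
grip_width: 0.0554
```

Run:
```python
from h import *
s=state(); print(s['position'],s['ee_rot'],s['time'],s['grip_width'],s['wrist_force'])
T=Tw(); im,d=get_image('wrist'); cv2.imwrite('pics/w2.png',im)
im,d=get_image('scene'); cv2.imwrite('pics/s2.png',cv2.resize(im[200:440,220:540],None,fx=2,fy=2))
```

```text
[ 0.4552774  -0.09943597  0.0597349 ] [-1.79916650e+02 -1.13283978e-03  7.47072987e+01] 7.15 0.05537713181809432 [-0.57486508  0.69785891 -1.07049555]
```

View pics/w2.png

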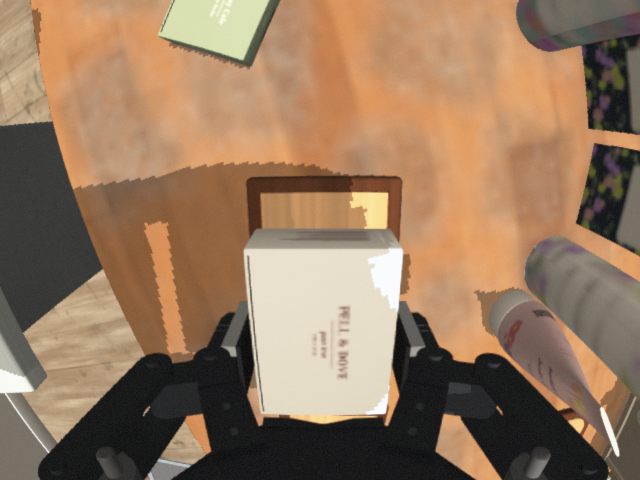

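View pics/s2.png

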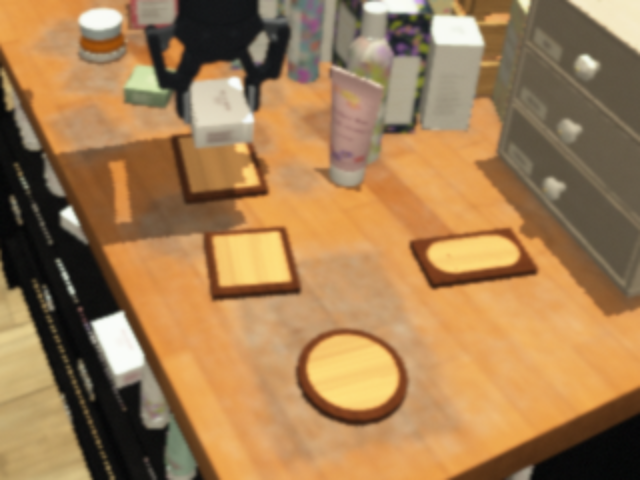

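Emit:
send_rows(
  xyz=[
    [0, 0, 0.01],
    [0, 0, 0.025],
    [0, 0, 0.038],
    [0, 0, 0.045],
    [0, 0, 0.048],
    [0, 0, 0.049],
    [0, 0, 0.049],
    [0, 0, 0.049],
    [0, 0, 0.049],
    [0, 0, 0.049],
  ],
  rot=[
    [0, 0, 0],
    [0, 0, 0],
    [0, 0, 0],
    [0, 0, 0],
    [0, 0, 0],
    [0, 0, 0],
    [0, 0, 0],
    [0, 0, 0],
    [0, 0, 0],
    [0, 0, 0],
  ],
  gripper=[0.3, 0.3, 0.3, 0.3, 0.3, 0.3, 0.3, 0.3, 0.3, 0.3],
)

```text
time: 8.25
position: [0.4557, -0.0995, 0.0119]
ee_rot: [-180.0, -0.0, 74.7]
wrist_force: [-3.6, 1.1, 7.0]
grip_width: 0.0553
```

```bash
cat > chk.py <<'E'
from h import *
import sys
# usage: cx cy zlo zhi half
cx,cy,zl,zh,hf=map(float,sys.argv[1:6])
s=state(); print(s['position'],s['ee_rot'],s['time'],s['grip_width'],s['wrist_force'].round(1))
T=Tw(); im,d=get_image('wrist'); W=cloud('wrist',d,T)
q=(abs(W[...,0]-cx)<hf)&(abs(W[...,1]-cy)<hf)
a=q&(W[...,2]>zl)&(W[...,2]<zh); print('obj',rect(W[a][:,:2]),np.median(W[a][:,2]))
q=q&(W[...,2]>.006)&(W[...,2]<.012); 
if q.sum()>10: print('plq',rect(W[q][:,:2]))
if len(sys.argv)>6: cv2.imwrite(sys.argv[6],im)
np.savez('last.npz',W=W,im=im)
E
python3 chk.py .456 -.0996 .028 .042 .07 pics/w3.png
```

```text
[ 0.45569404 -0.09951569  0.01190796] [-1.79993608e+02 -6.97026350e-04  7.47039746e+01] 8.25 0.05533731450153741 [-3.6  1.1  7. ]
obj (array([455.7, -99. ]), array([78.8, 83. ]), 75.3) 0.03433979089410093
plq (array([456. , -99.5]), array([106.1,  83.9]), 75.2)
```

View pics/w3.png

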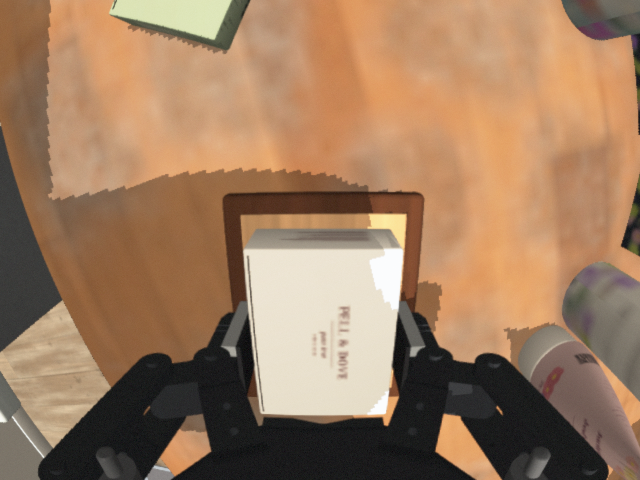

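Emit:
send_rows(
  xyz=[
    [0, 0, 0],
    [0, 0, 0],
    [0, 0, 0],
    [0, 0, 0],
    [0, 0, -0.008],
    [0, 0, -0.025],
    [0, 0, -0.05],
    [0, 0, -0.085],
    [0, 0, -0.115],
    [0, 0, -0.129],
  ],
  rot=[
    [0, 0, 0],
    [0, 0, 0],
    [0, 0, 0],
    [0, 0, 0],
    [0, 0, 0],
    [0, 0, 0],
    [0, 0, 0],
    [0, 0, 0],
    [0, 0, 0],
    [0, 0, 0],
  ],
  gripper=[1, 1, 1, 1, 1, 1, 1, 1, 1, 1],
)

```text
time: 9.3
position: [0.4567, -0.0999, 0.1432]
ee_rot: [179.8, 0.0, 74.7]
wrist_force: [-0.0, 0.6, -0.4]
grip_width: 0.0849
```

```bash
python3 chk.py .456 -.0996 .028 .042 .07 pics/w4.png
python3 - <<'E'
from h import *
W=np.load('last.npz')['W']
q=(abs(W[...,0]-.443)<.045)&(abs(W[...,1]-.055)<.045)&(W[...,2]>.016)&(W[...,2]<.027)
print('balm',rect(W[q][:,:2]))
E
```

```text
[ 0.45671828 -0.09988073  0.14324302] [1.79821952e+02 3.38292431e-03 7.47006366e+01] 9.3 0.08486322069557252 [-0.   0.6 -0.4]
obj (array([455.5, -99.4]), array([77.7, 56.4]), 74.6) 0.03430527615211243
plq (array([455.6, -99.6]), array([106.2,  84. ]), 75.0)
balm (array([443.1,  54.6]), array([50.7, 51. ]), 52.6)
```

View pics/w4.png

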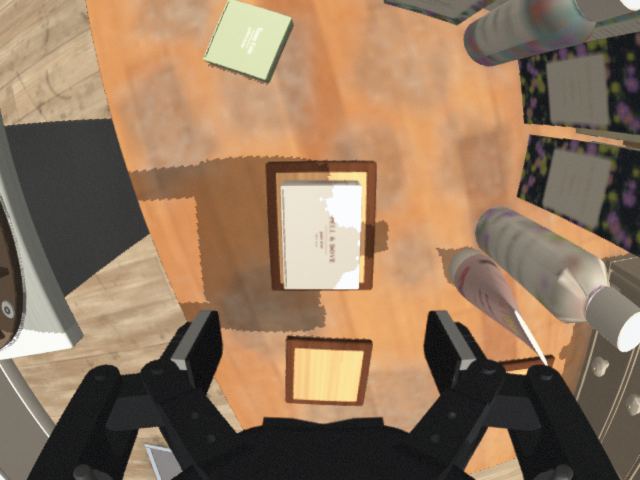

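Emit:
send_rows(
  xyz=[
    [0.01, -0.004, 0],
    [0.035, -0.0128, 0],
    [0.07, -0.0256, 0],
    [0.105, -0.0384, 0.01],
    [0.13, -0.0476, 0.025],
    [0.142, -0.052, 0.045],
    [0.1459, -0.0534, 0.065],
    [0.1459, -0.0534, 0.082],
    [0.1459, -0.0534, 0.092],
    [0.1459, -0.0534, 0.095],
  ],
  rot=[
    [0, 0, 2],
    [0, 0, 6],
    [0, 0, 11],
    [0, 0, 16],
    [0, 0, 20],
    [0, 0, 22.2],
    [0, 0, 22.2],
    [0, 0, 22.2],
    [0, 0, 22.2],
    [0, 0, 22.2],
  ],
  gripper=[1, 1, 1, 1, 1, 1, 1, 1, 1, 1],
)

```text
time: 10.35
position: [0.4423, 0.0551, 0.0445]
ee_rot: [-179.9, 0.1, 52.5]
wrist_force: [0.5, -0.6, -0.0]
grip_width: 0.0856
```

```bash
python3 chk.py .443 .055 .016 .027 .045 pics/w5.png
```

```text
[0.44226862 0.05511351 0.04452713] [-1.79930269e+02  6.06148568e-02  5.24983531e+01] 10.35 0.08559944789865308 [ 0.5 -0.6 -0. ]
obj (array([443.4,  55.1]), array([50.7, 50.6]), 52.3) 0.021318812445424204
plq (array([458.3,  74.5]), array([ 1.3, 48.6]), 52.6)
```

View pics/w5.png

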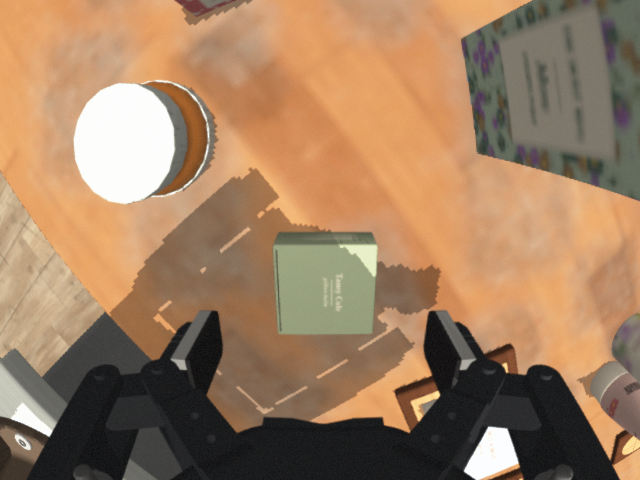

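Balm box is centred between the open fingers at (320, 285), square to them. Descend and close.

Emit:
send_rows(
  xyz=[
    [0, 0, 0.012],
    [0, 0, 0.03],
    [0, 0, 0.04],
    [0, 0, 0.0435],
    [0, 0, 0.0435],
    [0, 0, 0.0435],
    [0, 0, 0.0435],
    [0, 0, 0.0435],
    [0, 0, 0.0435],
    [0, 0, 0.0435],
  ],
  rot=[
    [0, 0, 0],
    [0, 0, 0],
    [0, 0, 0],
    [0, 0, 0],
    [0, 0, 0],
    [0, 0, 0],
    [0, 0, 0],
    [0, 0, 0],
    [0, 0, 0],
    [0, 0, 0],
  ],
  gripper=[1, 1, 1, 1, 0.3, 0.3, 0.3, 0.3, 0.3, 0.3],
  grip_force=30,
)

```text
time: 11.4
position: [0.4432, 0.0552, 0.0025]
ee_rot: [180.0, -0.0, 52.5]
wrist_force: [-1.2, 0.0, 4.8]
grip_width: 0.0494
```

Emit:
send_rows(
  xyz=[
    [0, 0, -0.01],
    [0, 0, -0.035],
    [0, 0, -0.07],
    [-0.01, 0.0088, -0.105],
    [-0.028, 0.0248, -0.135],
    [-0.05, 0.0442, -0.155],
    [-0.075, 0.0664, -0.17],
    [-0.103, 0.0911, -0.185],
    [-0.132, 0.1168, -0.195],
    [-0.16, 0.1416, -0.1985],
  ],
  rot=[
    [0, 0, 0],
    [0, 0, 0],
    [0, 0, 0],
    [0, 0, 0],
    [0, 0, 0],
    [0, 0, 0],
    [0, 0, 0],
    [0, 0, 0],
    [0, 0, 0],
    [0, 0, 0],
  ],
  gripper=[0.3, 0.3, 0.3, 0.3, 0.3, 0.3, 0.3, 0.3, 0.3, 0.3],
)

```text
time: 12.4
position: [0.458, -0.1597, 0.2026]
ee_rot: [179.9, -0.0, 52.5]
wrist_force: [0.5, 0.1, -0.1]
grip_width: 0.0491
```

Emit:
send_rows(
  xyz=[
    [-0.028, 0.0248, 0],
    [-0.055, 0.0487, 0],
    [-0.08, 0.0708, 0],
    [-0.102, 0.0903, 0],
    [-0.118, 0.1044, 0],
    [-0.127, 0.1125, 0],
    [-0.1292, 0.1143, 0],
    [-0.1292, 0.1143, 0],
    [-0.1292, 0.1143, 0],
    [-0.1292, 0.1143, 0],
  ],
  rot=[
    [0, 0, -2],
    [0, 0, -6],
    [0, 0, -11],
    [0, 0, -15],
    [0, 0, -18.5],
    [0, 0, -18.5],
    [0, 0, -18.5],
    [0, 0, -18.5],
    [0, 0, -18.5],
    [0, 0, -18.5],
  ],
  gripper=[0.3, 0.3, 0.3, 0.3, 0.3, 0.3, 0.3, 0.3, 0.3, 0.3],
)

```text
time: 13.4
position: [0.4698, -0.329, 0.2004]
ee_rot: [-180.0, -0.0, 71.0]
wrist_force: [1.0, 0.2, -0.4]
grip_width: 0.0496
```

```bash
python3 wl.py plq plaque_balm plaque_mist plaque_jar
```

```text
plaque_balm p0.81 ztop 0.0095 top [ 422.9 -238.4] [77.8 78.4] 71.0 all [ 421.7 -237.9] [77.8 81.1] 71.0 med [ 424.3 -238.6    8.1] [199.  95. 284. 180.]
plaque_mist p0.98 ztop 0.0095 top [ 606.7 -317.3] [ 55.9 100.2] 75.3 all [ 607.9 -318.4] [ 57.5 104. ] 75.5 med [ 604.2 -316.     8. ] [402. 126. 505. 187.]
plaque_jar p0.59 ztop 0.0094 top [ 447.3 -355.6] [33.9 81.7] 70.9 all [ 453.5 -336.1] [74.8 82.9] 70.9 med [ 446.9 -357.5    8. ] [268. 226. 352. 264.]
13.6 [ 0.46992853 -0.32959191  0.20034173] [-1.79996742e+02 -2.86997530e-03  7.10191993e+01]
```

View pics/w_plq.png

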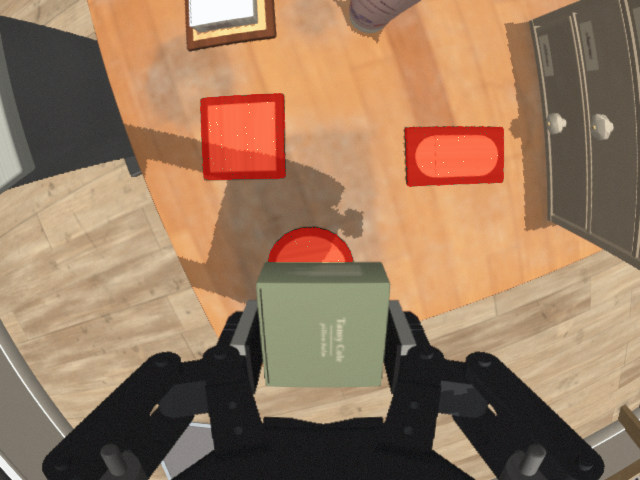

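Emit:
send_rows(
  xyz=[
    [0.01, -0.0104, 0.01],
    [0.03, -0.0313, 0.03],
    [0.05, -0.0521, 0.06],
    [0.065, -0.0677, 0.09],
    [0.0713, -0.0743, 0.115],
    [0.0713, -0.0743, 0.14],
    [0.0713, -0.0743, 0.16],
    [0.0713, -0.0743, 0.175],
    [0.0713, -0.0743, 0.18],
    [0.0713, -0.0743, 0.18],
  ],
  rot=[
    [0, 0, 0],
    [0, 0, 0],
    [0, 0, 0],
    [0, 0, 0],
    [0, 0, 0],
    [0, 0, 0],
    [0, 0, 0],
    [0, 0, 0],
    [0, 0, 0],
    [0, 0, 0],
  ],
  gripper=[0.3, 0.3, 0.3, 0.3, 0.3, 0.3, 0.3, 0.3, 0.3, 0.3],
)

```text
time: 14.6
position: [0.4226, -0.2382, 0.0199]
ee_rot: [-179.9, -0.0, 71.0]
wrist_force: [0.5, 0.3, 0.4]
grip_width: 0.0488
```

```bash
python3 chk.py .423 -.2384 .034 .052 .06 pics/w6.png
```

```text
[ 0.42255137 -0.23820261  0.01991532] [-1.79936587e+02 -1.45385529e-02  7.10024056e+01] 14.6 0.04882182335360669 [0.5 0.3 0.4]
obj (array([ 422.5, -238.4]), array([50.9, 77. ]), 70.8) 0.03879275685080126
plq (array([ 423.1, -237.6]), array([77.3, 78.1]), 70.6)
```

View pics/w6.png

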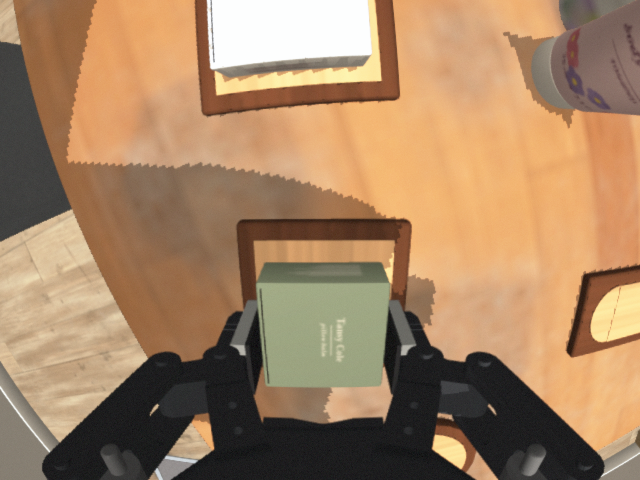

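Emit:
send_rows(
  xyz=[
    [0, 0, 0.003],
    [0, 0, 0.006],
    [0, 0, 0.0085],
    [0, 0, 0.0095],
    [0, 0, 0.0095],
    [0, 0, 0.0095],
    [0, 0, 0.0095],
    [0, 0, 0.0095],
    [0, 0, 0.0095],
    [0, 0, 0.0095],
  ],
  rot=[
    [0, 0, 0],
    [0, 0, 0],
    [0, 0, 0],
    [0, 0, 0],
    [0, 0, 0],
    [0, 0, 0],
    [0, 0, 0],
    [0, 0, 0],
    [0, 0, 0],
    [0, 0, 0],
  ],
  gripper=[0.3, 0.3, 0.3, 0.3, 0.3, 0.3, 1, 1, 1, 1],
)

```text
time: 15.65
position: [0.4228, -0.2384, 0.0107]
ee_rot: [-180.0, -0.0, 71.0]
wrist_force: [0.1, 0.8, -0.1]
grip_width: 0.0853
```

Emit:
send_rows(
  xyz=[
    [0, 0, -0.006],
    [0, 0, -0.02],
    [0, 0, -0.045],
    [0, 0, -0.085],
    [0.01, 0, -0.13],
    [0.03, 0, -0.17],
    [0.055, 0, -0.205],
    [0.08, 0, -0.23],
    [0.095, 0, -0.24],
    [0.1, 0, -0.24],
  ],
  rot=[
    [0, 0, 0],
    [0, 0, 0],
    [0, 0, 0],
    [0, 0, 0],
    [0, 0, 0],
    [0, 0, 0],
    [0, 0, 0],
    [0, 0, 0],
    [0, 0, 0],
    [0, 0, 0],
  ],
  gripper=[1, 1, 1, 1, 1, 1, 1, 1, 1, 1],
)

```text
time: 16.65
position: [0.4564, -0.143, 0.2527]
ee_rot: [179.8, -0.0, 71.1]
wrist_force: [0.5, -0.2, -0.4]
grip_width: 0.0859
```

```bash
python3 chk.py .423 -.2384 .024 .052 .06 pics/w7.png
```

```text
[ 0.45636505 -0.14295612  0.25268819] [ 1.79812449e+02 -1.58211779e-03  7.10834815e+01] 16.65 0.085886109597679 [ 0.5 -0.2 -0.4]
obj (array([ 422.8, -238.2]), array([50.8, 49.6]), 70.6) 0.030330947721847523
plq (array([ 423. , -238.6]), array([78.2, 78.2]), 71.1)
```

View pics/w7.png

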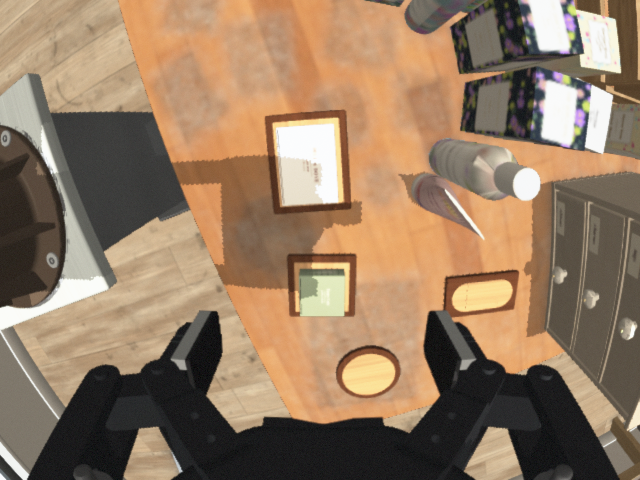

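Run:
```python
from h import *
W=np.load('last.npz')['W']
for c,h in (((.44,-.378),.055),((.607,-.317),.065)):
    q=(abs(W[...,0]-c[0])<h)&(abs(W[...,1]-c[1])<h)&(W[...,2]>.005)&(W[...,2]<.013)
    p=(W[q][:,:2]*1000).astype(np.float32)
    print(rect(W[q][:,:2]),cv2.minEnclosingCircle(p),cv2.fitEllipse(cv2.convexHull(p)))
```

```text
(array([ 438.6, -379.3]), array([85.6, 84.5]), 39.7) ((438.64263916015625, -379.7082214355469), 43.86137771606445) ((438.9969482421875, -379.42724609375), (85.15242004394531, 86.18022918701172), 155.928955078125)
(array([ 606.7, -316.7]), array([ 56.1, 100.5]), 75.7) ((605.9756469726562, -317.0545349121094), 55.883399963378906) ((608.8870849609375, -316.2837829589844), (69.2058334350586, 122.7386703491211), 71.04205322265625)
```

Emit:
send_rows(
  xyz=[
    [0.01, -0.0022, 0],
    [0.03, -0.0065, 0],
    [0.06, -0.013, 0],
    [0.095, -0.0206, 0],
    [0.13, -0.0282, 0],
    [0.165, -0.0358, 0],
    [0.2, -0.0434, 0],
    [0.235, -0.051, 0],
    [0.27, -0.0586, 0],
    [0.303, -0.0658, 0],
  ],
  rot=[
    [0, 0, -3],
    [0, 0, -9],
    [0, 0, -16],
    [0, 0, -23],
    [0, 0, -30],
    [0, 0, -37.5],
    [0, 0, -45],
    [0, 0, -52.5],
    [0, 0, -60],
    [0, 0, -66.7],
  ],
  gripper=[1, 1, 1, 1, 1, 1, 1, 1, 1, 1],
)

```text
time: 17.7
position: [0.4914, 0.1646, 0.2496]
ee_rot: [-179.9, -0.1, 138.0]
wrist_force: [1.8, -0.7, 0.7]
grip_width: 0.0852
```

Emit:
send_rows(
  xyz=[
    [0.02, 0.028, 0],
    [0.04, 0.056, 0],
    [0.058, 0.0812, 0],
    [0.075, 0.105, 0],
    [0.09, 0.126, 0],
    [0.103, 0.1442, 0],
    [0.113, 0.1582, 0],
    [0.1202, 0.1683, 0.01],
    [0.1202, 0.1683, 0.03],
    [0.1202, 0.1683, 0.05],
  ],
  rot=[
    [0, 0, -7.5],
    [0, 0, -15],
    [0, 0, -22.5],
    [0, 0, -30],
    [0, 0, -37.5],
    [0, 0, -45],
    [0, 0, -52.5],
    [0, 0, -59],
    [0, 0, -64],
    [0, 0, -67],
  ],
  gripper=[1, 1, 1, 1, 1, 1, 1, 1, 1, 1],
)

```text
time: 18.7
position: [0.5162, 0.3686, 0.1988]
ee_rot: [-180.0, -0.1, -155.1]
wrist_force: [0.4, -1.0, -0.9]
grip_width: 0.0854
```

```bash
python3 chk.py .5165 .3695 .01 .03 .05 pics/w8.png
```

```text
[0.51621146 0.36863443 0.19877798] [-1.79974508e+02 -8.57383684e-02 -1.55086844e+02] 18.7 0.08544121278723762 [ 0.4 -1.  -0.9]
obj (array([516.6, 369.7]), array([72.6, 26.2]), 25.0) 0.02180549983361374
plq (array([513.8, 366. ]), array([64.2, 26.2]), 28.9)
```

View pics/w8.png

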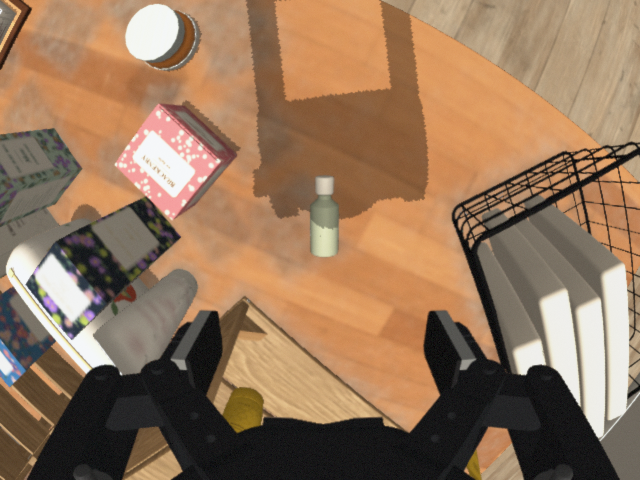

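Emit:
send_rows(
  xyz=[
    [0, 0, 0.02],
    [0, 0, 0.055],
    [0, 0, 0.095],
    [0, 0, 0.13],
    [0, 0, 0.155],
    [0, 0, 0.175],
    [0, 0, 0.19],
    [0, 0, 0.1985],
    [0, 0, 0.1985],
    [0, 0, 0.1985],
  ],
  rot=[
    [0, 0, 0],
    [0, 0, 0],
    [0, 0, 0],
    [0, 0, 0],
    [0, 0, 0],
    [0, 0, 0],
    [0, 0, 0],
    [0, 0, 0],
    [0, 0, 0],
    [0, 0, 0],
  ],
  gripper=[0.7, 0.7, 0.7, 0.7, 0.7, 0.7, 0.7, 0.7, 0.7, 0.7],
)

```text
time: 19.75
position: [0.5165, 0.3695, 0.0028]
ee_rot: [180.0, 0.0, -155.3]
wrist_force: [-0.9, 0.1, -0.1]
grip_width: 0.06
```

Emit:
send_rows(
  xyz=[
    [0, 0, 0],
    [0, 0, 0],
    [0, 0, 0],
    [0, 0, 0],
    [0, 0, 0],
    [0, 0, 0],
    [0, 0, 0],
    [0, 0, 0],
    [0, 0, 0],
    [0, 0, 0],
  ],
  rot=[
    [0, 0, 0],
    [0, 0, 0],
    [0, 0, 0],
    [0, 0, 0],
    [0, 0, 0],
    [0, 0, 0],
    [0, 0, 0],
    [0, 0, 0],
    [0, 0, 0],
    [0, 0, 0],
  ],
  gripper=[0.7, 0.1, 0.1, 0.1, 0.1, 0.1, 0.1, 0.1, 0.1, 0.1],
  grip_force=35,
)

```text
time: 20.75
position: [0.5164, 0.3696, 0.0029]
ee_rot: [180.0, 0.0, -155.3]
wrist_force: [-0.6, -0.1, 7.5]
grip_width: 0.0247
```

```bash
python3 chk.py .5165 .3695 .01 .03 .05 pics/w9.png
```

```text
[0.51638474 0.36959519 0.00291313] [ 1.79994498e+02  3.82982178e-02 -1.55296279e+02] 20.75 0.024669540570814275 [-0.6 -0.1  7.5]
obj (array([517.1, 367.5]), array([73.1, 49.7]), 6.6) 0.02124421678290904
plq (array([512.7, 367.1]), array([64., 48.]), 5.2)
```

View pics/w9.png

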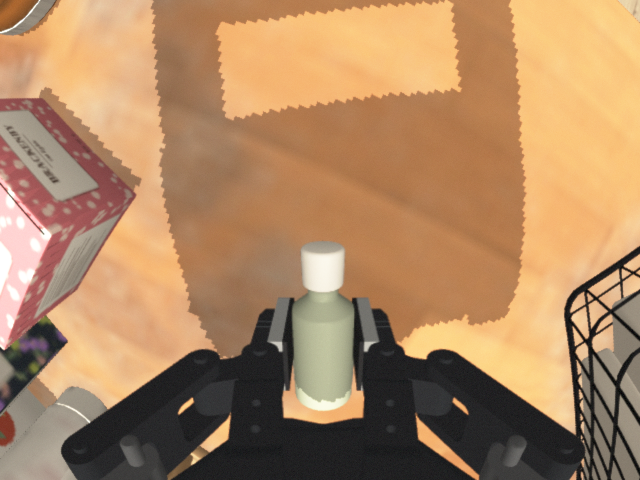

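Emit:
send_rows(
  xyz=[
    [0, 0, -0.01],
    [0, 0, -0.035],
    [0, 0, -0.07],
    [0, 0, -0.11],
    [0.015, -0.0184, -0.14],
    [0.04, -0.0492, -0.165],
    [0.068, -0.0836, -0.185],
    [0.095, -0.1168, -0.2],
    [0.12, -0.1475, -0.212],
    [0.143, -0.1758, -0.218],
  ],
  rot=[
    [0, 0, 0],
    [0, 0, 0],
    [0, 0, 0],
    [0, 0, 0],
    [0, 0, 0],
    [0, 0, 0],
    [0, 0, 0],
    [0, 0, 0],
    [0, 0, 0],
    [0, 0, 0],
  ],
  gripper=[0.1, 0.1, 0.1, 0.1, 0.1, 0.1, 0.1, 0.1, 0.1, 0.1],
)

```text
time: 21.8
position: [0.4593, 0.1485, 0.222]
ee_rot: [-180.0, 0.1, -155.3]
wrist_force: [-0.4, -0.4, -1.0]
grip_width: 0.0246
```

Emit:
send_rows(
  xyz=[
    [0.013, -0.0377, 0],
    [0.026, -0.0755, 0],
    [0.0392, -0.114, 0],
    [0.0524, -0.152, 0],
    [0.0654, -0.19, 0],
    [0.0785, -0.228, 0],
    [0.0916, -0.266, 0],
    [0.1047, -0.304, 0],
    [0.118, -0.3427, 0],
    [0.1309, -0.3801, 0],
  ],
  rot=[
    [0, 0, 2],
    [0, 0, 6],
    [0, 0, 11],
    [0, 0, 16],
    [0, 0, 21],
    [0, 0, 26],
    [0, 0, 31],
    [0, 0, 35],
    [0, 0, 38],
    [0, 0, 39.2],
  ],
  gripper=[0.1, 0.1, 0.1, 0.1, 0.1, 0.1, 0.1, 0.1, 0.1, 0.1],
)

```text
time: 22.8
position: [0.4994, -0.2519, 0.2211]
ee_rot: [-180.0, 0.0, 165.4]
wrist_force: [0.9, 0.2, 0.2]
grip_width: 0.0242
```

Emit:
send_rows(
  xyz=[
    [-0.03, -0.0096, 0],
    [-0.06, -0.0191, 0],
    [-0.09, -0.0287, 0],
    [-0.11, -0.0351, 0.015],
    [-0.1201, -0.0383, 0.04],
    [-0.1201, -0.0383, 0.075],
    [-0.1201, -0.0383, 0.11],
    [-0.1201, -0.0383, 0.14],
    [-0.1201, -0.0383, 0.16],
    [-0.1201, -0.0383, 0.17],
  ],
  rot=[
    [0, 0, 0],
    [0, 0, 0],
    [0, 0, 0],
    [0, 0, 0],
    [0, 0, 0],
    [0, 0, 0],
    [0, 0, 0],
    [0, 0, 0],
    [0, 0, 0],
    [0, 0, 0],
  ],
  gripper=[0.1, 0.1, 0.1, 0.1, 0.1, 0.1, 0.1, 0.1, 0.1, 0.1],
)

```text
time: 23.8
position: [0.6054, -0.3166, 0.0488]
ee_rot: [180.0, -0.1, 165.5]
wrist_force: [0.2, 0.1, 0.5]
grip_width: 0.0246
```

```bash
python3 chk.py .6067 -.3171 .05 .09 .06 pics/w10.png
python3 - <<'E'
from h import *
im,d=get_image('scene'); cv2.imwrite('pics/s10.png',cv2.resize(im[200:440,220:540],None,fx=2,fy=2))
E
```

```text
[ 0.60536215 -0.31664267  0.04880621] [ 1.79963146e+02 -1.32308894e-01  1.65504675e+02] 23.8 0.024605674738567035 [0.2 0.1 0.5]
obj (array([ 607.1, -317.9]), array([67.6, 59. ]), 23.5) 0.06825643582604371
plq (array([ 590.4, -312.8]), array([55. , 66.3]), 75.4)
```

View pics/w10.png

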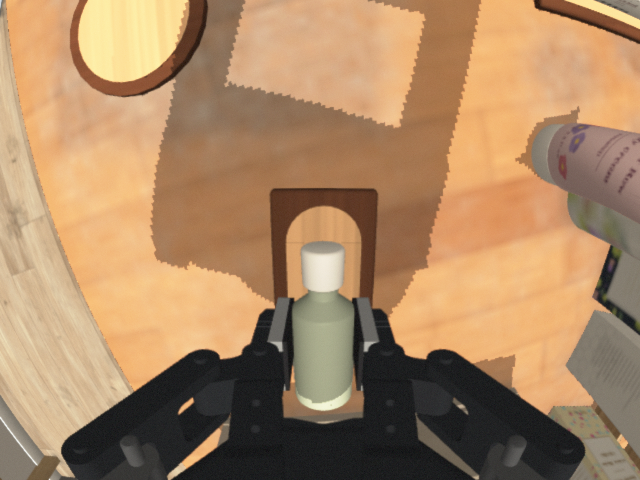

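View pics/s10.png

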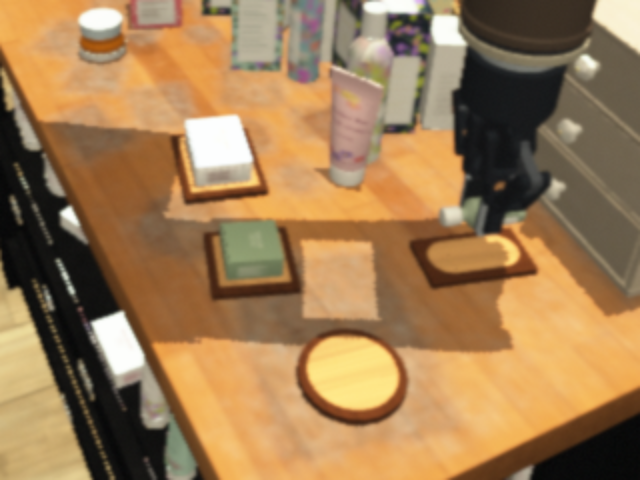

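Emit:
send_rows(
  xyz=[
    [0, 0, 0.008],
    [0, 0, 0.02],
    [0, 0, 0.029],
    [0, 0, 0.0345],
    [0, 0, 0.037],
    [0, 0, 0.0385],
    [0, 0, 0.039],
    [0, 0, 0.039],
    [0, 0, 0.039],
    [0, 0, 0.039],
  ],
  rot=[
    [0, 0, 0],
    [0, 0, 0],
    [0, 0, 0],
    [0, 0, 0],
    [0, 0, 0],
    [0, 0, 0],
    [0, 0, 0],
    [0, 0, 0],
    [0, 0, 0],
    [0, 0, 0],
  ],
  gripper=[0.1, 0.1, 0.1, 0.1, 0.1, 0.1, 0.1, 0.1, 0.1, 0.1],
)

```text
time: 24.9
position: [0.6061, -0.3171, 0.012]
ee_rot: [180.0, -0.0, 165.5]
wrist_force: [-3.4, 2.2, 8.1]
grip_width: 0.0246
```

Emit:
send_rows(
  xyz=[
    [0, 0, 0],
    [0, 0, 0],
    [0, 0, 0],
    [0, 0, 0],
    [0, 0, 0],
    [0, 0, 0],
    [0, 0, 0],
    [0, 0, 0],
    [0, 0, 0],
    [0, 0, 0],
  ],
  rot=[
    [0, 0, 0],
    [0, 0, 0],
    [0, 0, 0],
    [0, 0, 0],
    [0, 0, 0],
    [0, 0, 0],
    [0, 0, 0],
    [0, 0, 0],
    [0, 0, 0],
    [0, 0, 0],
  ],
  gripper=[0.32, 0.34, 0.36, 0.38, 0.4, 0.45, 0.5, 0.6, 0.7, 0.8],
)

```text
time: 25.9
position: [0.6063, -0.3172, 0.0113]
ee_rot: [-180.0, -0.0, 165.5]
wrist_force: [-0.1, -0.1, 0.3]
grip_width: 0.0682
```

Emit:
send_rows(
  xyz=[
    [0, 0, -0.004],
    [0, 0, -0.012],
    [0, 0, -0.025],
    [0, 0, -0.045],
    [0, 0, -0.075],
    [0, 0, -0.11],
    [0, 0, -0.145],
    [0, 0, -0.175],
    [0, 0, -0.195],
    [0, 0, -0.2],
  ],
  rot=[
    [0, 0, 0],
    [0, 0, 0],
    [0, 0, 0],
    [0, 0, 0],
    [0, 0, 0],
    [0, 0, 0],
    [0, 0, 0],
    [0, 0, 0],
    [0, 0, 0],
    [0, 0, 0],
  ],
  gripper=[0.8, 0.8, 1, 1, 1, 1, 1, 1, 1, 1],
)

```text
time: 26.9
position: [0.6075, -0.3179, 0.2154]
ee_rot: [-179.9, 0.3, 165.5]
wrist_force: [0.1, -0.4, 0.0]
grip_width: 0.0856
```

```bash
python3 chk.py .6067 -.3171 .017 .04 .05 pics/w11.png
```

```text
[ 0.6074661  -0.31786453  0.21537009] [-179.92068555    0.28001416  165.50304226] 26.9 0.08563475657523638 [ 0.1 -0.4  0. ]
obj (array([ 606.2, -317.9]), array([25.7, 71.7]), 76.1) 0.030844399809866335
plq (array([ 607.2, -317.2]), array([54.2, 99.5]), 75.2)
```

View pics/w11.png

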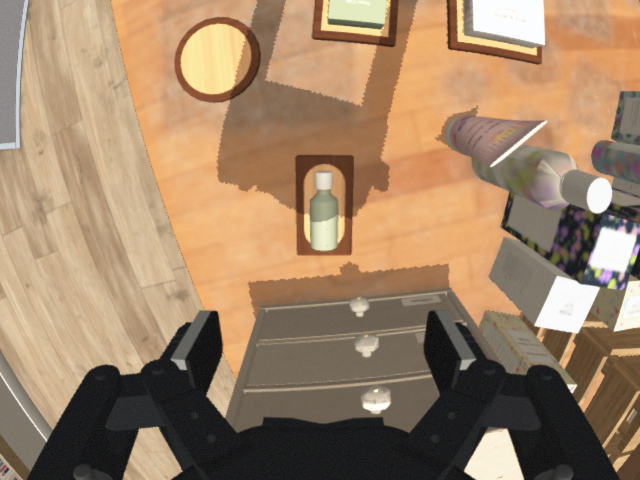

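Emit:
send_rows(
  xyz=[
    [0.02, 0.0041, -0.01],
    [0.055, 0.0113, -0.02],
    [0.095, 0.0196, -0.03],
    [0.13, 0.0268, -0.03],
    [0.1491, 0.04, -0.03],
    [0.163, 0.07, -0.03],
    [0.177, 0.107, -0.03],
    [0.191, 0.145, -0.03],
    [0.205, 0.183, -0.03],
    [0.2186, 0.2193, -0.03],
  ],
  rot=[
    [0, 0, 0],
    [0, 0, 0],
    [0, 0, 0],
    [0, 0, 0],
    [0, 0, 0],
    [0, 0, 0],
    [0, 0, 0],
    [0, 0, 0],
    [0, 0, 0],
    [0, 0, 0],
  ],
  gripper=[1, 1, 1, 1, 1, 1, 1, 1, 1, 1],
)

```text
time: 27.95
position: [0.4484, -0.0486, 0.2406]
ee_rot: [-180.0, -0.1, 165.5]
wrist_force: [0.7, -0.1, -0.5]
grip_width: 0.0854
```

Emit:
send_rows(
  xyz=[
    [0.014, 0.0357, 0],
    [0.028, 0.0714, 0],
    [0.042, 0.107, 0],
    [0.056, 0.143, 0],
    [0.068, 0.1734, 0.01],
    [0.077, 0.1964, 0.03],
    [0.08, 0.204, 0.055],
    [0.08, 0.204, 0.08],
    [0.08, 0.204, 0.095],
    [0.08, 0.204, 0.1],
  ],
  rot=[
    [0, 0, -2],
    [0, 0, -6],
    [0, 0, -10],
    [0, 0, -14],
    [0, 0, -18],
    [0, 0, -22],
    [0, 0, -24.5],
    [0, 0, -24.5],
    [0, 0, -24.5],
    [0, 0, -24.5],
  ],
  gripper=[1, 1, 1, 1, 1, 1, 1, 1, 1, 1],
)

```text
time: 28.95
position: [0.4216, 0.167, 0.1394]
ee_rot: [-180.0, -0.2, -170.0]
wrist_force: [0.5, 0.3, -0.3]
grip_width: 0.0852
```

```bash
python3 chk.py .4237 .1675 .044 .054 .045 pics/w12.png
python3 - <<'E'
from h import *
W=np.load('last.npz')['W']
for zl,zh in((.044,.054),(.01,.054)):
    q=(abs(W[...,0]-.4237)<.04)&(abs(W[...,1]-.1675)<.04)&(W[...,2]>zl)&(W[...,2]<zh)
    p=(W[q][:,:2]*1000).astype(np.float32); print(cv2.minEnclosingCircle(p),cv2.fitEllipse(cv2.convexHull(p)))
E
```

```text
[0.421613   0.1669852  0.13936129] [-179.97058595   -0.21133368 -169.98248394] 28.95 0.08518644508040289 [ 0.5  0.3 -0.3]
obj (array([422.5, 167. ]), array([51. , 50.4]), 29.3) 0.04720494458388885
plq (array([402.5, 163.2]), array([16.8, 52.9]), 11.3)
((422.94580078125, 167.1125946044922), 25.999109268188477) ((422.7557067871094, 167.0438995361328), (50.88398742675781, 51.40140151977539), 117.56458282470703)
((422.4526672363281, 166.82421875), 29.47488021850586) ((420.8008728027344, 166.72073364257812), (54.158390045166016, 58.206546783447266), 5.283355712890625)
```

View pics/w12.png

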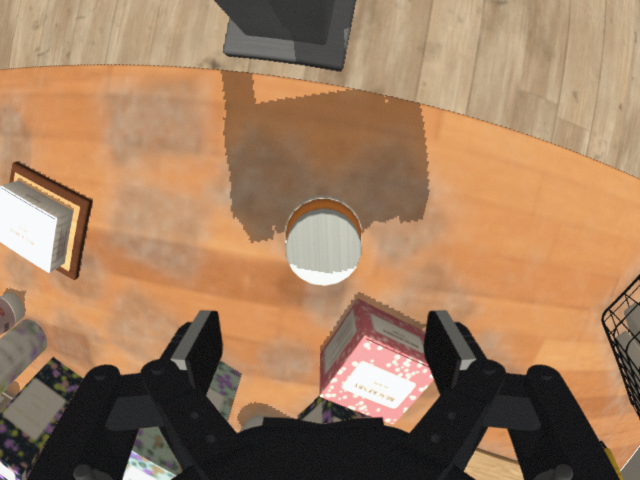

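Emit:
send_rows(
  xyz=[
    [0, 0, 0.015],
    [0, 0, 0.04],
    [0, 0, 0.065],
    [0, 0, 0.09],
    [0, 0, 0.11],
    [0, 0, 0.125],
    [0, 0, 0.133],
    [0, 0, 0.133],
    [0, 0, 0.133],
    [0, 0, 0.133],
  ],
  rot=[
    [0, 0, 0],
    [0, 0, 0],
    [0, 0, 0],
    [0, 0, 0],
    [0, 0, 0],
    [0, 0, 0],
    [0, 0, 0],
    [0, 0, 0],
    [0, 0, 0],
    [0, 0, 0],
  ],
  gripper=[1, 1, 1, 1, 1, 1, 1, 1, 1, 1],
)

```text
time: 30.0
position: [0.4237, 0.1675, 0.0091]
ee_rot: [180.0, 0.1, -170.0]
wrist_force: [0.1, 0.2, -0.6]
grip_width: 0.0852
```

Emit:
send_rows(
  xyz=[
    [0, 0, 0],
    [0, 0, 0],
    [0, 0, 0],
    [0, 0, 0],
    [0, 0, 0],
    [0, 0, 0],
    [0, 0, 0],
    [0, 0, 0],
    [0, 0, 0],
    [0, 0, 0],
  ],
  rot=[
    [0, 0, 0],
    [0, 0, 0],
    [0, 0, 0],
    [0, 0, 0],
    [0, 0, 0],
    [0, 0, 0],
    [0, 0, 0],
    [0, 0, 0],
    [0, 0, 0],
    [0, 0, 0],
  ],
  gripper=[1, 0.3, 0.3, 0.3, 0.3, 0.3, 0.3, 0.3, 0.3, 0.3],
  grip_force=40,
)

```text
time: 31.0
position: [0.4233, 0.1674, 0.0089]
ee_rot: [180.0, 0.0, -170.0]
wrist_force: [-2.0, -0.4, 19.7]
grip_width: 0.0551
```

```bash
python3 chk.py .4237 .1675 .044 .054 .045 pics/w13.png; cp last.npz jar.npz
```

```text
[0.42333719 0.16743427 0.00894639] [ 1.79993532e+02  3.63010598e-02 -1.70003411e+02] 31.0 0.05509747260000824 [-2.  -0.4 19.7]
obj (array([416.4, 166.3]), array([62.9, 65.1]), 53.4) 0.047244052512438656
plq (array([402.9, 162.7]), array([18.5, 53.8]), 12.7)
```

View pics/w13.png

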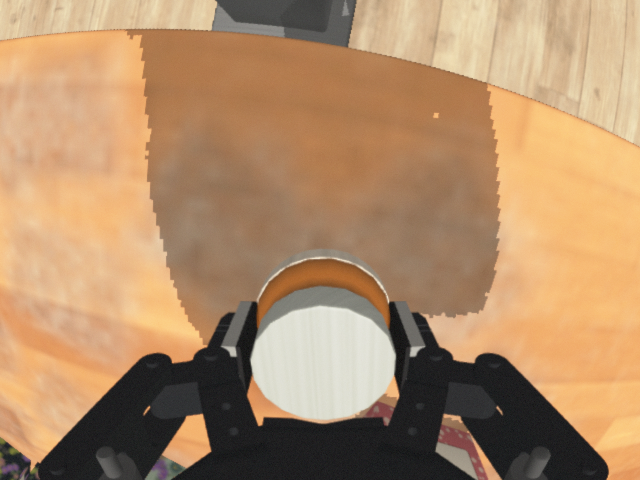

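Emit:
send_rows(
  xyz=[
    [0, 0, -0.01],
    [0, 0, -0.03],
    [0, 0, -0.06],
    [0, -0.005, -0.09],
    [-0.001, -0.015, -0.115],
    [-0.002, -0.03, -0.128],
    [-0.003, -0.05, -0.132],
    [-0.004, -0.073, -0.132],
    [-0.005, -0.097, -0.132],
    [-0.0055, -0.1203, -0.132],
  ],
  rot=[
    [0, 0, 0],
    [0, 0, 0],
    [0, 0, 0],
    [0, 0, 0],
    [0, 0, 0],
    [0, 0, 0],
    [0, 0, 0],
    [0, 0, 0],
    [0, 0, 0],
    [0, 0, 0],
  ],
  gripper=[0.3, 0.3, 0.3, 0.3, 0.3, 0.3, 0.3, 0.3, 0.3, 0.3],
)

```text
time: 32.05
position: [0.4495, 0.0489, 0.1407]
ee_rot: [-180.0, 0.0, -170.0]
wrist_force: [-0.0, 0.9, -1.7]
grip_width: 0.0546
```

Emit:
send_rows(
  xyz=[
    [0.003, -0.028, 0],
    [0.006, -0.057, 0],
    [0.0095, -0.087, 0],
    [0.013, -0.117, 0],
    [0.016, -0.147, 0],
    [0.0195, -0.177, 0],
    [0.0225, -0.208, 0],
    [0.026, -0.239, 0],
    [0.029, -0.27, 0],
    [0.0324, -0.2989, 0],
  ],
  rot=[
    [0, 0, 1],
    [0, 0, 3],
    [0, 0, 6],
    [0, 0, 9],
    [0, 0, 12],
    [0, 0, 15],
    [0, 0, 18],
    [0, 0, 21],
    [0, 0, 23.5],
    [0, 0, 24.5],
  ],
  gripper=[0.3, 0.3, 0.3, 0.3, 0.3, 0.3, 0.3, 0.3, 0.3, 0.3],
)

```text
time: 33.05
position: [0.4693, -0.2515, 0.1406]
ee_rot: [180.0, -0.0, 165.4]
wrist_force: [-0.1, 0.2, -1.4]
grip_width: 0.055
```

Emit:
send_rows(
  xyz=[
    [0, -0.028, 0],
    [-0.001, -0.056, 0],
    [-0.001, -0.083, 0],
    [-0.002, -0.106, 0.01],
    [-0.002, -0.122, 0.025],
    [-0.0023, -0.131, 0.045],
    [-0.0023, -0.1331, 0.068],
    [-0.0023, -0.1331, 0.09],
    [-0.0023, -0.1331, 0.105],
    [-0.0023, -0.1331, 0.11],
  ],
  rot=[
    [0, 0, 0],
    [0, 0, 0],
    [0, 0, 0],
    [0, 0, 0],
    [0, 0, 0],
    [0, 0, 0],
    [0, 0, 0],
    [0, 0, 0],
    [0, 0, 0],
    [0, 0, 0],
  ],
  gripper=[0.3, 0.3, 0.3, 0.3, 0.3, 0.3, 0.3, 0.3, 0.3, 0.3],
)

```text
time: 34.05
position: [0.4375, -0.3785, 0.0284]
ee_rot: [179.9, -0.1, 165.5]
wrist_force: [0.5, -0.5, -1.4]
grip_width: 0.055
```

```bash
python3 chk.py .4389 -.3794 .062 .08 .06 pics/w14.png
python3 - <<'E'
from h import *
W=np.load('last.npz')['W']
q=(np.hypot(W[...,0]-.4389,W[...,1]+.3794)<.034)&(W[...,2]>.06)&(W[...,2]<.085)
im=np.load('last.npz')['im']
p=(W[q][:,:2]*1000).astype(np.float32); print(cv2.minEnclosingCircle(p),rect(W[q][:,:2]),np.median(W[q][:,2]))
E
```

```text
[ 0.43752796 -0.37853044  0.02844998] [ 1.79915166e+02 -1.46981033e-01  1.65509010e+02] 34.05 0.05501274124450473 [ 0.5 -0.5 -1.4]
obj (array([ 437.1, -376.1]), array([ 51.8, 113.3]), 0.1) 0.06651983386924475
plq (array([ 419.3, -375.3]), array([84.9, 45.8]), 76.6)
((432.50970458984375, -377.67462158203125), 32.296146392822266) (array([ 436.5, -377.2]), array([51.6, 62.4]), 14.2) 0.06643952471611937
```

View pics/w14.png

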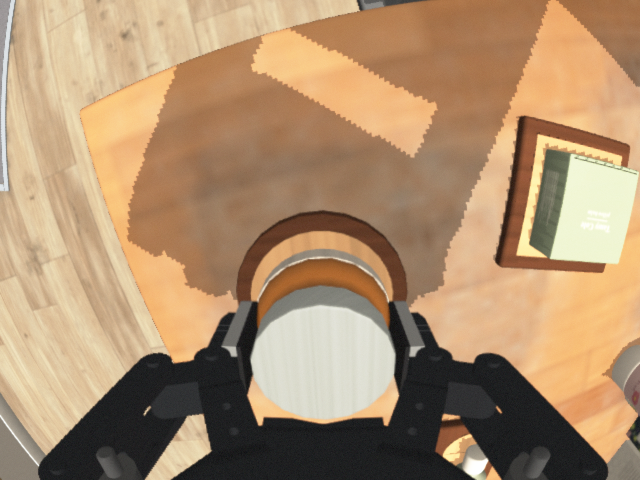

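Emit:
send_rows(
  xyz=[
    [0, 0, 0.003],
    [0, 0, 0.006],
    [0, 0, 0.009],
    [0, 0, 0.0115],
    [0, 0, 0.0128],
    [0, 0, 0.013],
    [0, 0, 0.013],
    [0, 0, 0.013],
    [0, 0, 0.013],
    [0, 0, 0.013],
  ],
  rot=[
    [0, 0, 0],
    [0, 0, 0],
    [0, 0, 0],
    [0, 0, 0],
    [0, 0, 0],
    [0, 0, 0],
    [0, 0, 0],
    [0, 0, 0],
    [0, 0, 0],
    [0, 0, 0],
  ],
  gripper=[0.3, 0.3, 0.3, 0.3, 0.3, 0.3, 0.3, 0.3, 0.3, 0.3],
)

```text
time: 35.1
position: [0.4386, -0.3797, 0.0181]
ee_rot: [-180.0, 0.0, 165.5]
wrist_force: [-2.8, 2.4, 12.9]
grip_width: 0.0548
```

```bash
python3 chk.py .4389 -.3794 .051 .065 .06 pics/w15.png
```

```text
[ 0.4385653  -0.37971135  0.0181169 ] [-1.79981523e+02  3.41299590e-02  1.65499108e+02] 35.1 0.05481133534051053 [-2.8  2.4 12.9]
obj (array([ 436.4, -381.9]), array([92.2, 51.7]), 53.6) 0.05623642635978302
plq (array([ 419.9, -375. ]), array([84.9, 46.4]), 75.1)
```

View pics/w15.png

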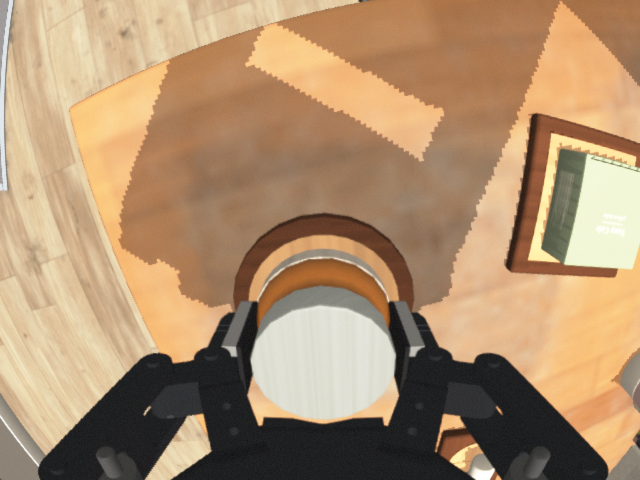

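Jar in contact (12.9 N) on its plaque. Release and rise.

Emit:
send_rows(
  xyz=[
    [0, 0, 0],
    [0, 0, 0],
    [0, 0, 0],
    [0, 0, 0],
    [0, 0, 0],
    [0, 0, -0.004],
    [0, 0, -0.014],
    [0, 0, -0.03],
    [0, 0, -0.055],
    [0, 0, -0.085],
  ],
  rot=[
    [0, 0, 0],
    [0, 0, 0],
    [0, 0, 0],
    [0, 0, 0],
    [0, 0, 0],
    [0, 0, 0],
    [0, 0, 0],
    [0, 0, 0],
    [0, 0, 0],
    [0, 0, 0],
  ],
  gripper=[0.7, 0.8, 0.9, 1, 1, 1, 1, 1, 1, 1],
)

```text
time: 36.15
position: [0.438, -0.3792, 0.1033]
ee_rot: [180.0, -0.1, 165.5]
wrist_force: [0.8, -1.1, -0.0]
grip_width: 0.0852
```

Emit:
send_rows(
  xyz=[
    [0, 0, -0.035],
    [0, 0, -0.07],
    [0, 0, -0.105],
    [0.0, 0, -0.14],
    [0.0, 0, -0.165],
    [0, 0, -0.18],
    [0, 0, -0.185],
    [0, 0, -0.185],
    [0, 0, -0.185],
    [0, 0, -0.185],
  ],
  rot=[
    [0, 0, 0],
    [0, 0, 0],
    [0, 0, 0],
    [0, 0, 0],
    [0, 0, 0],
    [0, 0, 0],
    [0, 0, 0],
    [0, 0, 0],
    [0, 0, 0],
    [0, 0, 0],
  ],
  gripper=[1, 1, 1, 1, 1, 1, 1, 1, 1, 1],
)

```text
time: 37.15
position: [0.438, -0.3792, 0.2863]
ee_rot: [180.0, -0.1, 165.5]
wrist_force: [0.4, 0.7, 0.3]
grip_width: 0.0855
```

```bash
python3 chk.py .4389 -.3794 .054 .065 .06 pics/w16.png
python3 - <<'E'
from h import *
W=np.load('last.npz')['W']
def f(n,c,r,zl,zh):
    q=(np.hypot(W[...,0]-c[0],W[...,1]-c[1])<r)&(W[...,2]>zl)&(W[...,2]<zh); p=W[q]
    if len(p)<20: print(n,'few');return
    print(n,rect(p[:,:2]),p[:,2].std().round(4),cv2.minEnclosingCircle((p[:,:2]*1000).astype(np.float32)))
f('jar top',(.4389,-.3794),.04,.05,.065)
f('jarplq',(.4389,-.3794),.06,.006,.012)
f('mist',(.6067,-.317),.045,.017,.04); f('mistplq',(.6067,-.317),.065,.006,.012)
f('balm',(.423,-.238),.05,.026,.036); f('soap',(.456,-.0996),.06,.03,.04)
im,d=get_image('scene'); cv2.imwrite('pics/s16.png',cv2.resize(im[160:420,210:530],None,fx=2.3,fy=2.3))
S=cloud('scene',d); 
for t in('red_box','tube'):
    r=regions_of('scene',t); 
    if r:
        m=r[0]['mask']&(d>0);P=S[m];z=np.percentile(P[:,2],95);print(t,z,rect(P[abs(P[:,2]-z)<.006][:,:2]))
E
```

```text
[ 0.43798299 -0.37919957  0.28627557] [ 1.79951638e+02 -8.62657793e-02  1.65499305e+02] 37.15 0.08546920054078602 [0.4 0.7 0.3]
obj (array([ 437.7, -380.2]), array([50.7, 50.8]), 32.0) 0.05623342791067995
plq (array([ 438.9, -379.8]), array([85. , 84.5]), 62.9)
jar top (array([ 437.8, -380.1]), array([50.9, 50.8]), 33.7) 0.0009 ((437.9438781738281, -379.7524108886719), 26.024215698242188)
jarplq (array([ 438.9, -379.8]), array([85. , 84.5]), 62.9) 0.0008 ((438.7040710449219, -379.8848876953125), 43.05419158935547)
mist (array([ 606.2, -317.8]), array([26.8, 73.4]), 74.5) 0.004 ((606.0703735351562, -317.95684814453125), 36.80255889892578)
mistplq (array([ 606.6, -317.7]), array([ 55.5, 101.1]), 75.3) 0.0009 ((606.6204833984375, -318.78863525390625), 55.711612701416016)
balm (array([ 422.4, -239.5]), array([50.7, 50.6]), 71.1) 0.0009 ((422.6060791015625, -239.8880157470703), 34.680992126464844)
soap (array([ 455.4, -100.3]), array([79.2, 56. ]), 75.4) 0.0009 ((455.0656433105469, -100.55144500732422), 47.21410369873047)
red_box 0.06204318427554468 (array([519.8, 228. ]), array([75.1, 64.7]), 71.0)
tube 0.11788321189378817 (array([ 569.6, -168.7]), array([ 5.6, 53.9]), 24.3)
```

View pics/w16.png

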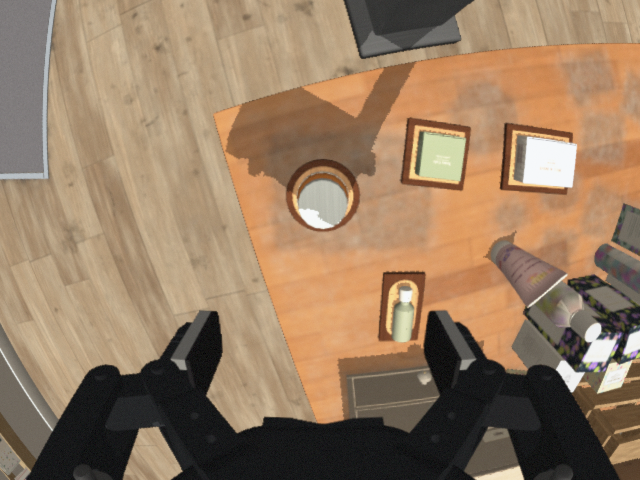

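View pics/s16.png

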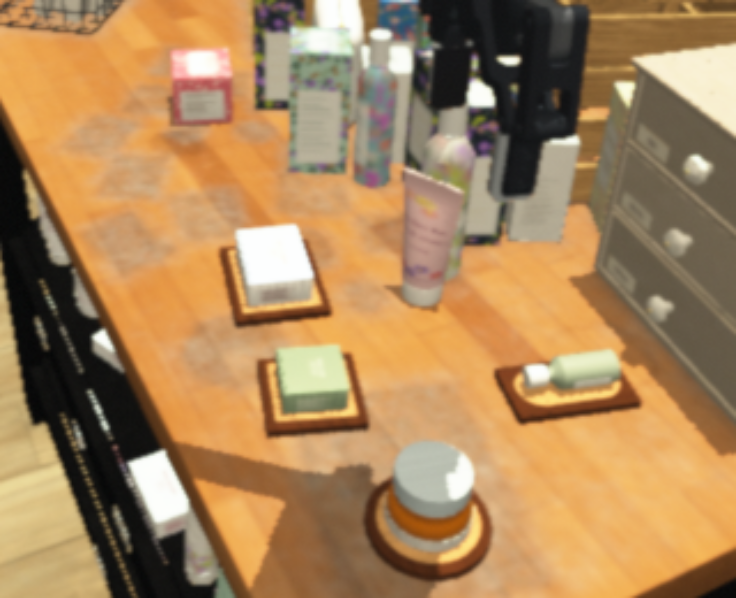

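```bash
python3 -c "
from bench import *
print(state()['time'],abs(state()['joint_vel']).max()); print(finish_job())"
```

```text
37.35 0.17694143962588288
the job is handed in; nothing more can be done
None
```

I placed all four products on their own plaques in the order soap, balm box, mist bottle, jar, and handed the job in at 37 s with the gripper open and clear of everything.

- **Placement:** the last wrist-camera checks put each product within about 1 mm of its plaque centre. The soap, balm box and bottle are turned to within about 1° of the outline.
- **Resting position:** the boxes and the jar are flat on their undersides, and the bottle is lying on its side.
- **Bystanders:** the red box was measured where it stood at the start. The tube read about 2.5 mm off its starting position in the scene camera. That is about what the networks and calibration allow, and the arm was never near the tube.
- **Disagreements:** early on, the network once reported the soap plaque as the soap, and in another view reported the tube as the mist plaque. I located both from depth instead. The last wrist view also read the soap and balm box 0.5 to 1.5 mm away from my earlier, closer measurements. I took this as camera calibration error and did not move them.

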